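Park the index plunger and tip the mould onto its bed

ROBOT

A 7-joint arm with a two-finger parallel gripper is mounted at the origin on the work surface; the furniture and walls round the work are solid. World frame = base frame: x ahead of the robot, y to its left, z up, the work surface at z = 0. Lengths are in m, angles in rad, forces in N, time in s.
With the tool pointing down it reaches from about 0.4 to 0.85 m from the base axis. Payload 10.4 kg.
Tool frame: the origin (TCP) lies midway between the tips of the shut fingers; the grasp point (between the pads) lies 19 mm behind it; y points along the fingers, x is the direction in which the jaws open and shut, and the axes are right-handed (so a half turn about y gives the same grasp; the last joint's range is limited). The gripper opens to 87 mm and grips with 3 to 60 N. Pads are 19 mm wide; open, the fingers measure 117 mm over their backs; the gripper's body (75 mm by 190 mm) begins 51 mm behind the grasp point.
Start: joints at [-1.305, 0.332, -0.065, 1.46, 0.022, 1.35, -0.088], TCP at [0.178, 0.599, 0.223] pointing down, gripper open.
Joint ranges: [-2.6, 2.6], [-0.5, 2.12], [-1.47, 1.34], [0.16, 2.42], [-1.27, 4.41], [0.06, 2.06], [-2.6, 2.6]. Speed limits (rad/s): [2.22, 2.22, 2.79, 2.79, 3.14, 3.14, 3.14].

INTERFACE

Orientations are given as a unit quaternion [x, y, z, w].
In Python, from bench import r gives the robot as it stands. The module is installed in compiled form; this text tells all that it offers.
- The arm moves only by the tool arm_command, never from a script. Its argument "deltas" is one flat list of numbers, 6 for each row, row after row: the shift along the tool's x, y, z in m, then the turn, a rotation vector about the tool's x, y, z in degrees. In form: [tx, ty, tz, ax, ay, az, tx, ty, tz, ax, ay, az, ...]. A call has 1 to 8 rows; each row is the pose to reach, as a shift and turn from the pose commanded when the call began, along the tool's axes at that moment; what a row does not reach only later rows make up. A row lasts 1/8 s, in which the tool goes at most 62.5 mm and 10.7 degrees, less where a joint would pass 70% of its speed; a pose out of reach is approached as far as the arm can. A call with a gripper value outside its range is refused whole. "hand" is the opening, from 0 (shut) to 1 (fully open), set as the call begins (left out, the last holds). The fingers move at their own pace and stop on an object; "grip_force" is the grip in N (left out, the last holds). Time passes only in rows, so rows that repeat a pose let the fingers close. It gives the time, the measured TCP pose, the force and the opening at its end, in the units of the state.
- r.read_state(): the state, without advancing time (a new reading comes with each control period).
- r.camera(name): name is "scene" or "top" or "wrist"; returns a dict with "image" (384x512x3 uint8, red, green, blue), "intrinsics" (3x3 intrinsics, pixels), "k1" (the pictures are not rectified: a ray, as slopes to the right and down, at radius r is drawn at 1 + k1 r^2 times it, then the intrinsics apply), "world_from_camera" (4x4, takes a point from camera to world coordinates); the wrist camera has in their place "hand_eye" (4x4, takes a point from camera to tool coordinates, whose origin is the TCP and whose axes are the tool frame's). Camera axes: x right, y down, z forward; pixel columns grow to the right and rows downward; lengths in m; the calibration is good to about 2 mm. A picture is of the moment at which its call begins: read the wrist's pose just before it. There is no depth.
- r.close_job(): hands the job in, once; it reports no verdict.
Trained networks look in a picture, given as the dict that the camera call returned (one of the last four; its "shot" number tells which), for a name from the list of things; names that differ only in an ending like _2 or _b are one class to them, and where a whole thing is asked for, a point or a joint stands for the part that bears it (a point fixed in the world has none). Each returns a list of dicts, best first, with "conf" (0 to 1); they miss things now and then, are a little off and sometimes report something else, mostly with a low value. They report only what shows in the picture. A call takes as long as a camera call. They do not tell look-alikes from the thing itself.
- r.boxes_of(picture, query): "centre" ([row, column] in pixels, amid what is visible of it).
- r.regions_of(picture, query): "region" (384x512 bool, what is visible of it) and "centre" ([row, column] in pixels, amid what is visible of it).
The state is a dict: "time": time; "joint_positions": joint angles; "joint_vel": joint speeds; "joint_torque": joint torques, N m; "ee_pos": TCP position; "eef_rot": TCP orientation; "ft_force": force on the tool from outside, world axes, zero at the start; "torque": the same for the moment, N m; "width": finger opening in m.
Only numpy, scipy, OpenCV 4.12 (cv2) and the standard library are available. Lean on these libraries where they do the work, as an engineer would, in place of code of your own. Each camera call takes 0.05 s, during which the arm holds its last target.

TASK

The plywood mould on the demoulding stand is held upright by a sprung index plunger. Pull the plunger's red knob out along its own slanted axis, twist it clockwise into its rest notch and let go so that the plunger stays retracted; then push the mould high on its side so that it tips over the step and lies on its side on the rubber bed of the stand. Tip the mould without lifting it, and leave the other things on the table where they are.

Things in the scene. Friction and masses are not known exactly. Their poses are not given: they have to be found in the camera images.
- stand: Grey fixed demoulding stand (mm, own frame). Origin: underside of the base plate (8 thick, x -100 to 50, y -50 to 155) under the standing mould's centre; x away from the robot at yaw 0, y towards the bed, z up. Rails keep the mould's foot: x -40 and 40 (top z 18), y -35 (top z 14). Bracket post at x -76, y 0. Plunger axis: in the x-z plane, 0.70 rad from vertical, knob end up and towards -x.
- bed (a point): Centre of the top of the black rubber bed, on the stand (axes as the stand): a step 92 mm along x, 118 mm along y, 20 mm over the table, 12 mm over the plate the mould stands on. Its near edge, 59 mm to -y of this point, is the stop for the mould's foot; a lip 6 mm high closes the far end. The mould tips towards +y.
- knob_grip (a point): Centre of the plunger's red bar knob, 36 x 14 x 32 mm (own x, y, z), moving with it. z: the plunger axis, outward (pull this way). y: across the two flats (grip here, 14 mm). x: along the bar. Seated it is at about x -103, y 0, z 144 mm in the stand's frame. Below the bar lie 14 mm of bare stem (10 mm thick), then the steel sleeve (28 mm wide).
- index_pin (a joint): Plunger travel along its axis, m: 0 seated (its 8 mm nose between the ribs of the mould's keeper stops the mould from tipping), 0.024 fully out. A spring draws it back: 5 N at 0, 10 N at 0.024. It must be out by 0.0195 or more for the knob to turn over the sleeve's lip; parked in the rest notch it stays at about 0.016, nose clear of the keeper.
- index_knob (a joint): Turn of the knob, rad, growing clockwise seen from the knob's outer end (about its -z). Near 0 while seated, held by a slot with about 0.12 play; pulled out, it turns up to a stop at 1.35. The lip ends at about 1.0: from there to the stop the cross pin drops into the rest notch when let down, and cannot turn back.
- mould_center (a point): Centre of the mould: plywood case 70 x 56 x 110 mm (own x, y, z), 0.26 to 0.48 kg, dark steel straps, on its -x face an aluminium keeper of two upright ribs 9 mm proud. Axes: z up while it stands, y towards the bed. Standing, the centre is 63 mm over the table; laid on the bed it is at about y 50 to 80, z 48 mm in the stand's frame.
- bottle: Bystander, stuck to the table: green drink bottle, 79 mm wide, 283 mm tall; origin at its foot.
- tub_red: Bystander: white tub with red lid, 60 mm wide, 54 mm tall; origin at its underside.
- tub_blue: Bystander: white tub with blue lid, 68 mm wide, 62 mm tall; origin at its underside.
- tape_roll: Bystander, stuck to the table: roll of tape 100 mm across, 48 mm tall; origin at its underside.
- sanding_block: Bystander: cork sanding block 47 x 85 x 26 mm; origin at its underside.
- trim_lid: Bystander, stuck to the table: shallow tin lid 76 mm across, 9 mm tall; origin at its underside.
- blank_a: Bystander, stuck to the table: white resin figure blank, 64 mm long, 41 mm tall; origin at its underside.
- blank_b: Bystander, stuck to the table: white resin figure blank, 69 mm long, 25 mm tall; origin at its underside.
- blank_c: Bystander, stuck to the table: white resin figure blank, 68 mm long, 18 mm tall; origin at its underside.
Not all that is in view belongs to the job. Leave any green or yellow look-alike of the part that bears mould_center alone.

How it is judged:
By the outcome, as a careful person would: the job done as asked, in the order asked, and still so for the second after the job is handed in, with the robot touching nothing.
It also fails if it takes over 48 s, if anything falls off the work surface, if the arm or the gripper's body presses on something with over 40 N, if the wrist force passes 120 N, or if a joint passes its speed limit or range.

## Working session

There is one attempt and no reset: what is moved stays moved. The work goes in short steps, Python scripts to look and compute and a tool call to move; the robot and the scene stay as the last step left them, time stands still between calls to the robot, and variables do not carry over. Pictures are saved under pics/ and viewed, and the job is handed in when it is done.

Besides the shell and the picture viewer there is one more tool, called after "Request:" as a command line: name --argument value ..., lists and objects as JSON in quotes. arm_command: Moves the arm, as the interface text tells. Its arguments: {"type":"object","properties":{"deltas":{"type":"array","items":{"type":"number"}},"hand":{"type":"number"},"grip_force":{"type":"number"}},"required":["deltas"]}

```bash
mkdir -p pics
cat > h.py <<'E'
import numpy as np, cv2, json
from scipy.spatial.transform import Rotation as R
from bench import r
np.set_printoptions(precision=4,suppress=True)
def save(p,name,crop=None,scale=1):
    im=cv2.cvtColor(p["image"],cv2.COLOR_RGB2BGR)
    if crop: im=im[crop[0]:crop[1],crop[2]:crop[3]]
    if scale!=1: im=cv2.resize(im,None,fx=scale,fy=scale,interpolation=cv2.INTER_CUBIC)
    cv2.imwrite("pics/"+name+".png",im)
def wfc(p,st=None):
    if "world_from_camera" in p: return np.array(p["world_from_camera"])
    T=np.eye(4);T[:3,:3]=R.from_quat(st["eef_rot"]).as_matrix();T[:3,3]=st["ee_pos"]
    return T@np.array(p["hand_eye"])
def ray(p,rc,T):
    K=np.array(p["intrinsics"]);k=p["k1"]
    d=np.array([(rc[1]-K[0,2])/K[0,0],(rc[0]-K[1,2])/K[1,1]])
    u=d.copy()
    for _ in range(30): u=d/(1+k*(u@u))
    v=T[:3,:3]@np.array([u[0],u[1],1]);return T[:3,3],v/np.linalg.norm(v)
def onz(p,rc,T,z):
    o,v=ray(p,rc,T);return o+v*(z-o[2])/v[2]
def proj(p,X,T):
    K=np.array(p["intrinsics"]);k=p["k1"]
    c=(np.atleast_2d(X)-T[:3,3])@T[:3,:3]
    u=c[:,:2]/c[:,2:];u=u*(1+k*(u**2).sum(1,keepdims=True))
    return np.c_[u[:,1]*K[1,1]+K[1,2],u[:,0]*K[0,0]+K[0,2]]
def tri(rays):
    A=np.zeros((3,3));b=np.zeros(3)
    for o,v in rays:
        M=np.eye(3)-np.outer(v,v);A+=M;b+=M@o
    return np.linalg.solve(A,b)
E
python3 - <<'E'
from h import *
s=r.read_state();print({k:np.array(v) for k,v in s.items()})
for n in ["scene","top","wrist"]:
    p=r.camera(n);save(p,n+"0",scale=1.5);T=wfc(p,s);print(n,T,p["intrinsics"],p["k1"])
    for q in ["stand","knob_grip","mould_center","index_pin"]:
        try:
            for b in r.boxes_of(p,q)[:4]: print(n,q,b)
        except Exception as e: print(q,e)
E
```

```text
{'time': array(0.), 'joint_positions': array([-1.3046,  0.3329, -0.0647,  1.461 ,  0.0216,  1.3499, -0.0885]), 'joint_vel': array([-0.0018, -0.0011, -0.001 ,  0.0008, -0.0002, -0.0007, -0.0001]), 'joint_torque': array([  0.0011, -62.3263,   0.0256, -38.9884,  -0.0613,   0.0401,
         0.0002]), 'ee_pos': array([0.1779, 0.5987, 0.2217]), 'eef_rot': array([ 0.5671,  0.4225, -0.4233, -0.5664]), 'ft_force': array([-0.0216, -0.0916, -0.0906]), 'torque': array([ 0.0174, -0.056 , -0.0658]), 'width': array(0.0867)}
scene [[-0.7442 -0.2756  0.6084 -0.6002]
 [-0.6679  0.3055 -0.6786  1.2003]
 [ 0.0011 -0.9114 -0.4115  0.8196]
 [ 0.      0.      0.      1.    ]] [[487.8111   0.     254.6455]
 [  0.     487.8111 182.2932]
 [  0.       0.       1.    ]] -0.05104703431267981
scene stand {'centre': [195.0, 253.9], 'conf': 0.92}
scene stand {'centre': [210.6, 154.5], 'conf': 0.24}
scene knob_grip {'centre': [192.9, 250.6], 'conf': 0.35}
scene mould_center {'centre': [171.5, 250.1], 'conf': 0.86}
scene mould_center {'centre': [193.9, 282.0], 'conf': 0.65}
scene mould_center {'centre': [224.6, 208.5
[... 229 characters left out ...]
686   0.     254.5166]
 [  0.     388.5686 192.675 ]
 [  0.       0.       1.    ]] -0.13239082385911735
top stand {'centre': [181.9, 269.2], 'conf': 0.75}
top mould_center {'centre': [224.7, 275.9], 'conf': 0.93}
top mould_center {'centre': [191.7, 197.9], 'conf': 0.85}
top mould_center {'centre': [161.0, 284.0], 'conf': 0.8}
top mould_center {'centre': [162.7, 213.6], 'conf': 0.72}
top index_pin {'centre': [184.2, 299.2], 'conf': 0.41}
wrist [[ 0.2852  0.9125  0.2931  0.0974]
 [ 0.9585 -0.2711 -0.0887  0.6219]
 [-0.0015  0.3062 -0.952   0.3841]
 [ 0.      0.      0.      1.    ]] [[321.6661   0.     250.2305]
 [  0.     321.6661 187.3129]
 [  0.       0.       1.    ]] 0.013839067070623736
```

View pics/scene0.png

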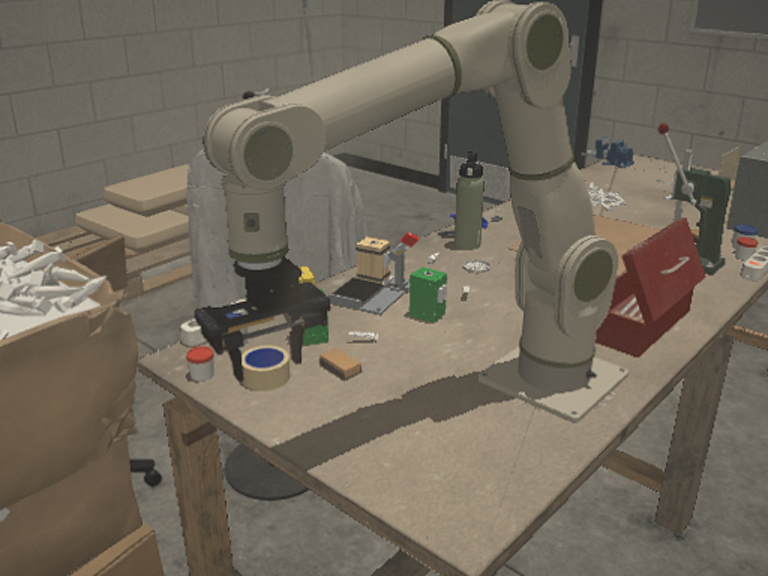

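View pics/top0.png

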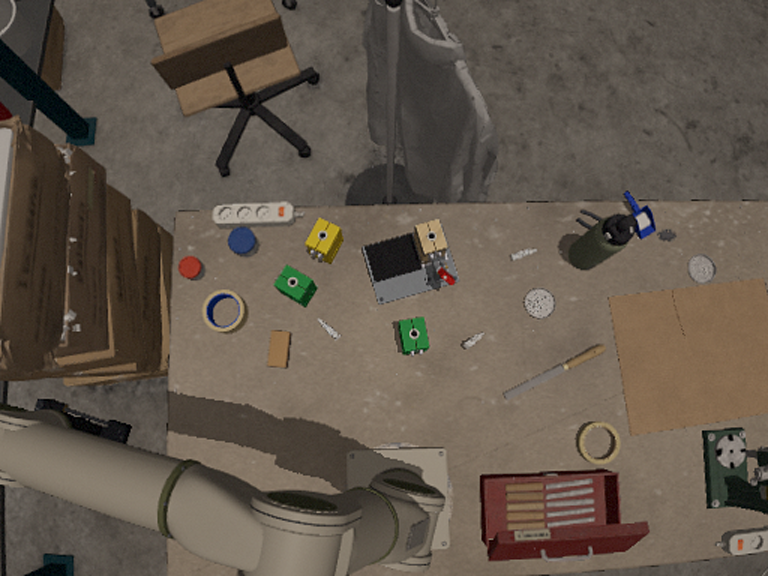

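The job's mould is the plywood one on the grey stand (top image about col 287, row 157). The others are a green mould at (275, 224), a green one at (197, 191) and a yellow one at (214, 161), all look-alikes. I'll enlarge to confirm.

Run:
```python
from h import *
p=r.camera("top");save(p,"topc",(130,215,230,330),8)
T=wfc(p)
print(onz(p,(180,298),T,.144),onz(p,(157,287),T,.118))
p=r.camera("scene");save(p,"scenec",(140,225,205,315),7)
```

```text
[ 0.5034 -0.1204  0.144 ] [ 0.5896 -0.0897  0.118 ]
```

View pics/topc.png

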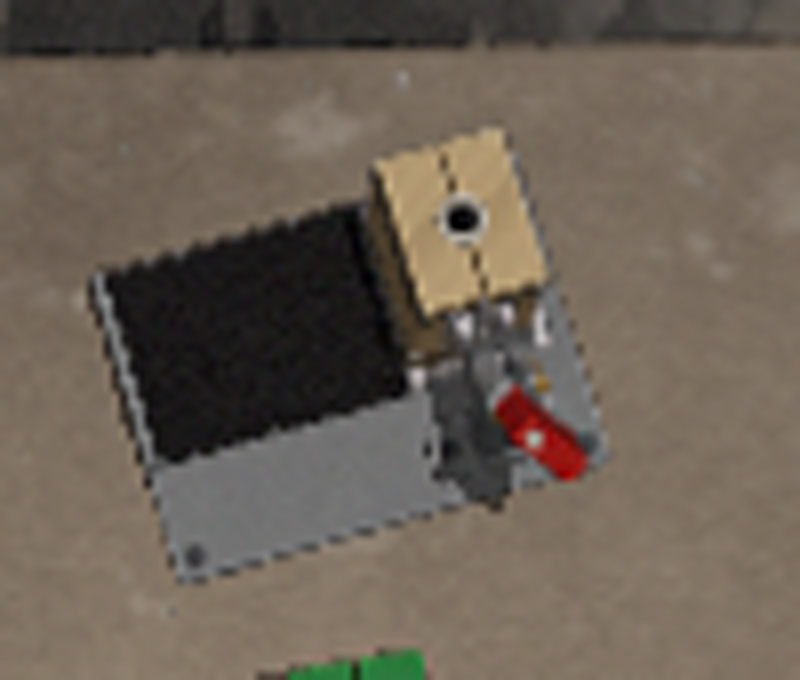

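View pics/scenec.png

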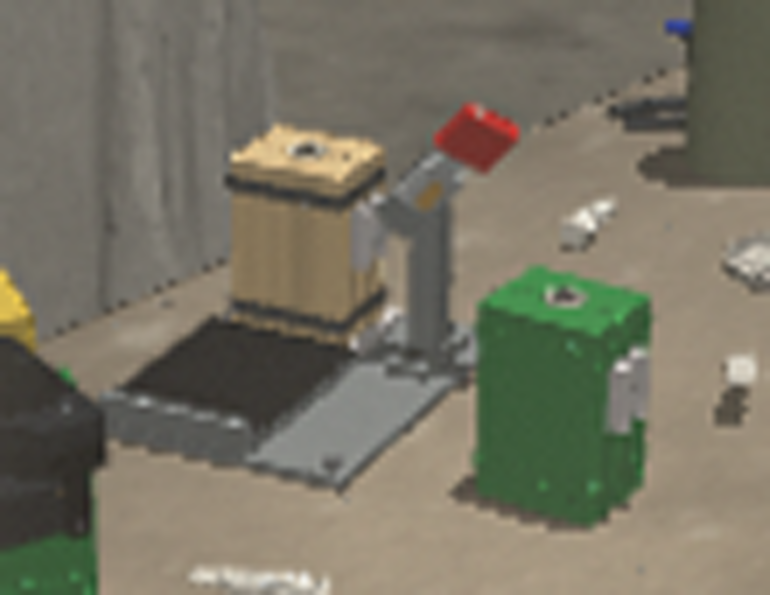

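```bash
cat > fit.py <<'E'
from h import *
from scipy.optimize import least_squares
pt=r.camera("top");ps=r.camera("scene");Tt=wfc(pt);Ts=wfc(ps)
f=lambda c,r0,c0,s:(r0+(c[1]+.5)/s-.5,c0+(c[0]+.5)/s-.5)
t=lambda *c:f(c,130,230,8)
s_=lambda *c:f(c,140,205,7)
ob=[("t",(-.1,.155,.008),t(180,582)),("t",(-.1,-.05,.008),t(608,455)),
("t",(.035,.028,.118),t(372,166)),("t",(.035,-.028,.118),t(503,128)),("t",(-.035,-.028,.118),t(549,281)),("t",(-.035,.028,.118),t(427,320)),
("s",(-.1,.155,.008),s_(342,478)),("s",(.035,.028,.118),s_(230,158)),("s",(-.035,.028,.118),s_(347,187)),("s",(-.035,-.028,.118),s_(384,150)),("s",(.035,-.028,.118),s_(275,124))]
def W(q,X):
    return R.from_euler('z',q[2]).apply(X)+np.array([q[0],q[1],0])
def res(q,raw=False):
    o=[]
    for c,X,px in ob:
        p,T=(pt,Tt) if c=="t" else (ps,Ts)
        o.append(proj(p,W(q,np.array(X)),T)[0]-px)
    o=np.array(o);return o if raw else o.ravel()
sol=least_squares(res,[.59,-.09,-.2],loss='soft_l1');q=sol.x
if __name__=="__main__":
    print(q);print(res(q,True))
    a=.70
    zk=np.array([-np.sin(a),0,np.cos(a)])
    for nm,p,T,c,sc in (("top",pt,Tt,(130,215,230,330),8),("scene",ps,Ts,(140,225,205,315),7)):
      for k,th in enumerate([0]):
        im=cv2.cvtColor(p["image"],cv2.COLOR_RGB2BGR)[c[0]:c[1],c[2]:c[3]]
        im=cv2.resize(im,None,fx=sc,fy=sc,interpolation=cv2.INTER_CUBIC)
        for th,col in ((0,(0,255,0)),(45,(255,255,0)),(90,(255,0,0)),(135,(255,0,255))):
            y0=np.array([0,1.,0]);x0=np.cross(y0,zk)
            Rm=np.stack([x0,y0,zk],1)@R.from_euler('z',th,degrees=True).as_matrix()
            C=np.array([-.103,0,.144])
            ends=[C+Rm@np.array(v) for v in ((-.018,0,.016),(.018,0,.016))]
            pp=proj(p,W(q,np.array(ends)),T)
            pp=(pp-[c[0],c[2]])*sc
            cv2.line(im,tuple(int(v) for v in pp[0][::-1]),tuple(int(v) for v in pp[1][::-1]),col,1)
        cv2.imwrite(f"pics/knob_{nm}.png",im)
E
python3 fit.py
```

```text
[ 0.5885 -0.0904  0.2616]
[[ 0.7621 -0.099 ]
 [ 0.8215  0.6204]
 [-0.314   0.2281]
 [-0.0006 -0.462 ]
 [-0.0415  0.015 ]
 [-0.3747 -0.5592]
 [ 0.2047 -0.0036]
 [-0.2907 -0.2123]
 [-1.3001 -0.7492]
 [-0.8764  0.5174]
 [-0.149   0.1955]]
```

```bash
python3 -c "
import cv2,numpy as np
a=cv2.imread('pics/knob_top.png')[320:560,420:680];b=cv2.imread('pics/knob_scene.png')[60:260,380:560]
a=cv2.resize(a,(400,369));b=cv2.resize(b,(400,444))
o=np.zeros((444,800,3),np.uint8);o[:369,:400]=a;o[:,400:]=b;cv2.imwrite('pics/k2.png',o)"
```

```text
(no output)
```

View pics/k2.png

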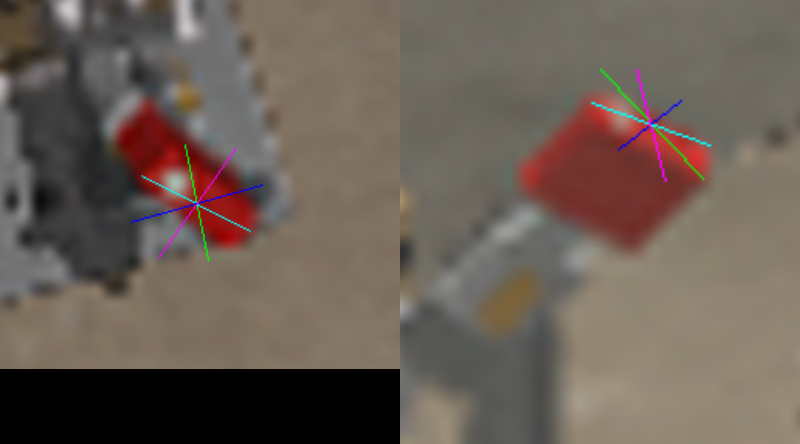

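```bash
cat > knob.py <<'E'
from h import *
from scipy.optimize import minimize
a=.70
def kaxes(yaw,th):
    zk=np.array([-np.sin(a),0,np.cos(a)]);y0=np.array([0,1.,0]);x0=np.cross(y0,zk)
    return R.from_euler('z',yaw).as_matrix()@np.stack([x0,y0,zk],1)@R.from_euler('z',th).as_matrix()
V=np.array([[i,j,k] for i in(-.018,.018) for j in(-.007,.007) for k in(-.016,.016)])
S=8
def redmask(p,ctr,half):
    im=p["image"];r0,c0=int(ctr[0])-half,int(ctr[1])-half
    cr=im[max(r0,0):r0+2*half,max(c0,0):c0+2*half];r0=max(r0,0);c0=max(c0,0)
    big=cv2.resize(cr,None,fx=S,fy=S,interpolation=cv2.INTER_CUBIC).astype(float)
    return (big[...,0]>2.0*big[...,1])&(big[...,0]>2.0*big[...,2])&(big[...,0]>70),r0,c0
def render(p,T,C,Rm,shape,r0,c0):
    pp=proj(p,C+V@Rm.T,T);pp=np.c_[(pp[:,1]-c0+.5)*S-.5,(pp[:,0]-r0+.5)*S-.5]
    h=cv2.convexHull(pp.astype(np.float32))
    m=np.zeros(shape,np.uint8);cv2.fillConvexPoly(m,np.round(h*16).astype(np.int32),1,shift=4);return m>0,h
def fitknob(views,yaw,C0,th0s):
    # views: list (p,T,mask,r0,c0)
    def cost(v):
        Rm=kaxes(yaw,v[3]*30);C=v[:3];c=0
        for p,T,m,r0,c0 in views:
            x,_=render(p,T,C,Rm,m.shape,r0,c0);c+=1-(x&m).sum()/max(1,(x|m).sum())
        return c
    best=None
    for t in th0s:
        s0=np.r_[C0,t/30]
        sim=np.vstack([s0]+[s0+np.eye(4)[i]*.008 for i in range(4)])
        o=minimize(cost,s0,method='Nelder-Mead',options=dict(maxiter=600,initial_simplex=sim,xatol=1e-5,fatol=1e-4))
        if best is None or o.fun<best.fun: best=o
        print("start",round(t,2),"cost",round(o.fun,3),"C",o.x[:3],"th",round(o.x[3]*30,3))
    return best.x[:3],best.x[3]*30,best.fun
E
cat > k1.py <<'E'
from fit import *; from knob import *
C0=W(q,np.array([-.103,0,.144]));print("nominal",C0)
vs=[]
for p,T in((pt,Tt),(ps,Ts)):
    c=proj(p,C0,T)[0];m,r0,c0=redmask(p,c,14);print(c,m.sum()/S/S);vs.append((p,T,m,r0,c0))
C,th,_=fitknob(vs,q[2],C0,[-.9,-.45,0,.45,.9,1.4])
print("in stand",R.from_euler('z',-q[2]).apply(C-np.array([q[0],q[1],0])))
Rm=kaxes(q[2],th);print(Rm)
st=r.read_state();R0=R.from_quat(st["eef_rot"]);print("tool now\n",R0.as_matrix())
for sg in(1,-1):
    Y=-Rm[:,2];X=sg*Rm[:,1];Rt=np.stack([X,Y,np.cross(X,Y)],1)
    tcp=C+Y*(.019-.12)
    print("turn(tool)",np.degrees((R0.inv()*R.from_matrix(Rt)).as_rotvec()),"shift",R0.inv().apply(tcp-st["ee_pos"]),"tcp",tcp)
E
python3 k1.py
```

```text
nominal [ 0.489 -0.117  0.144]
[184.3197 297.1782] 59.46875
[159.1943 272.8787] 62.671875
start -0.9 cost 1.074 C [ 0.4902 -0.1172  0.1456] th -0.892
start -0.45 cost 0.574 C [ 0.4899 -0.1167  0.1459] th 0.558
start 0 cost 0.565 C [ 0.4896 -0.1181  0.1419] th 0.564
start 0.45 cost 0.575 C [ 0.4907 -0.1163  0.1459] th 0.553
start 0.9 cost 0.574 C [ 0.4894 -0.1169  0.1471] th 0.551
start 1.4 cost 0.577 C [ 0.4896 -0.1182  0.1409] th 0.55
in stand [-0.1028 -0.0012  0.1419]
[[ 0.4864 -0.6133 -0.6223]
 [ 0.6833  0.7109 -0.1666]
 [ 0.5446 -0.3442  0.7648]]
tool now
 [[ 0.2848 -0.     -0.9586]
 [ 0.9586  0.0001  0.2848]
 [ 0.0001 -1.      0.    ]]
turn(tool) [-42.1809 -61.0909   0.2865] shift [-0.6328  0.0034 -0.4475] tcp [ 0.4267 -0.1349  0.2191]
turn(tool) [ -0.3232 110.6522 -47.5818] shift [-0.6328  0.0034 -0.4475] tcp [ 0.4267 -0.1349  0.2191]
```

Request:
arm_command --deltas '[-0.02, -0.03, -0.03, 0, 6, 0, -0.05, -0.06, -0.08, 0, 14, 0, -0.09, -0.08, -0.125, 0, 22, 0, -0.125, -0.08, -0.175, 0, 30, 0, -0.16, -0.08, -0.225, 0, 38, 0, -0.195, -0.08, -0.27, 0, 46, 0, -0.225, -0.08, -0.315, 0, 54, 0, -0.257, -0.08, -0.36, 0, 60, 0]' --hand 1

```text
time: 2.05
ee_pos: [0.4508, 0.2488, 0.3028]
eef_rot: [-0.702, -0.082, 0.081, 0.703]
ft_force: [0.5, 1.2, 0.7]
width: 0.0869
```

```bash
cat > goal.py <<'E'
from h import *
def goal(tcp,Rt,n=None):
    st=r.read_state();R0=R.from_quat(st["eef_rot"])
    d=R0.inv().apply(tcp-st["ee_pos"]);w=np.degrees((R0.inv()*R.from_matrix(Rt)).as_rotvec())
    print("t",round(st["time"],2),"tcp",st["ee_pos"],"j",st["joint_positions"],"F",st["ft_force"],"w",round(st["width"],4))
    print("shift",d,"|",np.linalg.norm(d),"turn",w,np.linalg.norm(w))
def tool(Rm,sg=-1,spin=0):
    Y=-Rm[:,2];X=sg*Rm[:,1];Rt=np.stack([X,Y,np.cross(X,Y)],1)
    return Rt@R.from_euler('y',spin).as_matrix()
E
python3 - <<'E'
from goal import *; from knob import kaxes
Rm=kaxes(.2616,.56);C=np.array([.4897,-.1172,.1445])
goal(C-Rm[:,2]*(.019-.12),tool(Rm))
E
```

```text
t 2.05 tcp [0.4508 0.2488 0.3028] j [-0.8974  0.0447  0.3177  1.6345 -0.0144  1.4637 -0.3474] F [0.4911 1.2313 0.7094] w 0.0869
shift [-0.111   0.0808 -0.3672] | 0.3920437120833603 turn [ 20.6953  53.7703 -36.155 ] 68.02000808175703
```

Request:
arm_command --deltas '[-0.014, 0.005, -0.046, 2.6, 6.7, -4.5, -0.028, 0.01, -0.092, 5.2, 13.4, -9, -0.042, 0.02, -0.138, 7.8, 20.2, -13.5, -0.056, 0.035, -0.184, 10.4, 26.9, -18, -0.07, 0.05, -0.23, 13, 33.6, -22.6, -0.084, 0.06, -0.276, 15.6, 40.3, -27.1, -0.098, 0.07, -0.322, 18.2, 47, -31.6, -0.111, 0.081, -0.367, 20.7, 53.8, -36.2]'

```text
time: 3.05
ee_pos: [0.4303, -0.0923, 0.2305]
eef_rot: [-0.505, 0.033, -0.384, 0.772]
ft_force: [1.0, 0.1, 0.5]
width: 0.0872
```

```bash
cat > wl.py <<'E'
from goal import *; from knob import *
import sys
Rm=kaxes(.2616,.56);C=np.array([.4897,-.1172,.1445])
goal(C-Rm[:,2]*(.019-.12),tool(Rm))
st=r.read_state();p=r.camera("wrist");T=wfc(p,st)
print("knob px",proj(p,C,T))
save(p,sys.argv[1],scale=1.5)
E
python3 wl.py w1
```

```text
t 3.05 tcp [ 0.4303 -0.0923  0.2305] j [ 0.0861 -0.4827  0.2702  2.3269 -0.3673  0.8117 -0.0829] F [0.9613 0.1487 0.4685] w 0.0872
shift [ 0.0208 -0.0029 -0.0373] | 0.04279873522487071 turn [ 1.7773  5.8377 -4.25  ] 7.436391005251791
knob px [[225.2647 280.9836]]
```

View pics/w1.png

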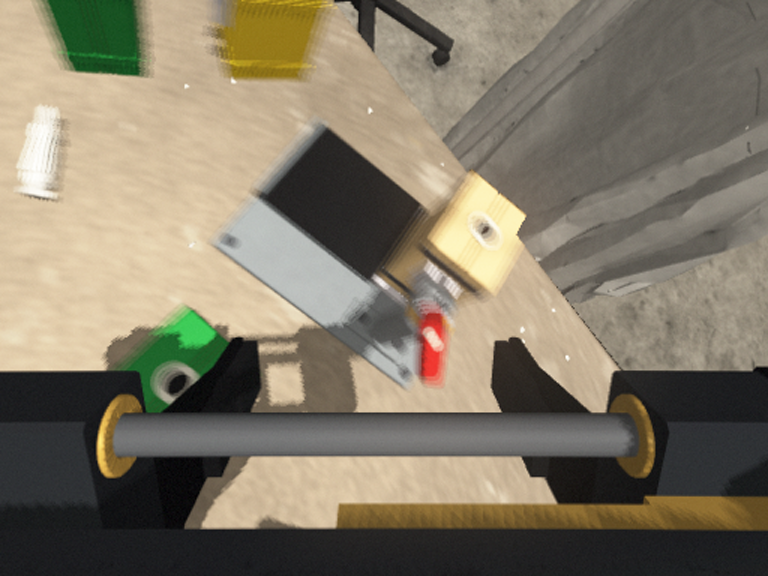

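Request:
arm_command --deltas '[0, 0.015, 0, 0, 0, 0, 0, 0.03, 0, 0, 0, 0, 0, 0.03, 0, 0, 0, 0, 0, 0.03, 0, 0, 0, 0]'

```text
time: 3.6
ee_pos: [0.4465, -0.0852, 0.2059]
eef_rot: [-0.506, 0.034, -0.382, 0.772]
ft_force: [-0.5, -0.6, -0.0]
width: 0.0874
```

```bash
python3 wl.py w2
```

```text
t 3.6 tcp [ 0.4465 -0.0852  0.2059] j [ 0.0452 -0.4212  0.2827  2.3435 -0.3959  0.7348 -0.063 ] F [-0.4521 -0.565  -0.0041] w 0.0874
shift [ 0.0219 -0.0333 -0.0379] | 0.0549741714541441 turn [ 1.8791  5.9429 -4.5014] 7.688429569525839
knob px [[241.8142 286.4407]]
```

View pics/w2.png

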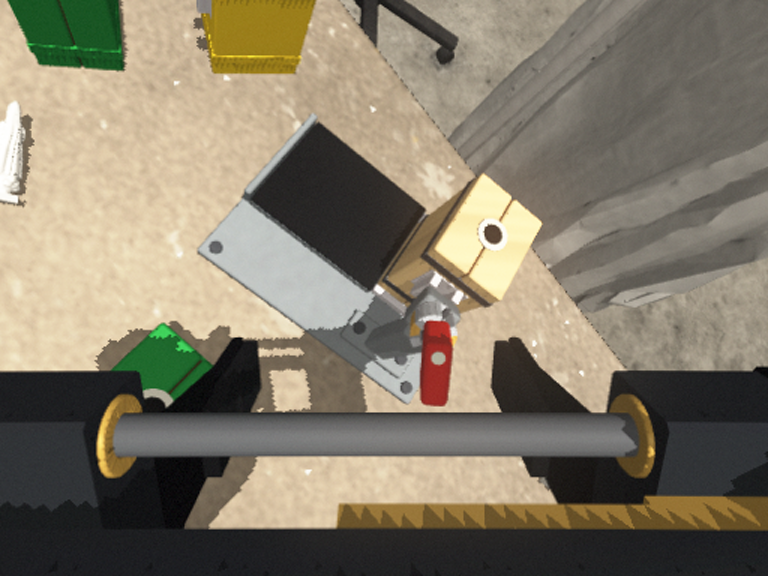

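```bash
cat > k2.py <<'E'
from goal import *; from knob import *
import sys
st=r.read_state();pw=r.camera("wrist");Tw=wfc(pw,st)
C0=np.array([.4897,-.1172,.1445])
vs=[]
for n in("wrist","top","scene"):
    p=pw if n=="wrist" else r.camera(n);T=Tw if n=="wrist" else wfc(p)
    m,r0,c0=redmask(p,proj(p,C0,T)[0],40 if n=="wrist" else 14);print(n,m.sum()/64);vs.append((p,T,m,r0,c0))
fitknob(vs[:1],.2616,C0,[.56])
C,th,_=fitknob(vs,.2616,C0,[.45,.65])
Rm=kaxes(.2616,th)
p,T,m,r0,c0=vs[0];x,h=render(p,T,C,Rm,m.shape,r0,c0)
im=cv2.resize(cv2.cvtColor(p["image"],4)[r0:r0+80,c0:c0+80],None,fx=8,fy=8,interpolation=2)
cv2.polylines(im,[h.astype(int)],True,(0,255,0),1);cv2.drawContours(im,cv2.findContours(m.astype(np.uint8),0,2)[0],-1,(255,255,0),1)
cv2.imwrite("pics/kf.png",im[:600])
np.save("knob.npy",np.r_[C,th]);goal(C-Rm[:,2]*(.019-.075),tool(Rm))
E
python3 k2.py
```

```text
wrist 933.640625
top 29.40625
scene 58.8125
start 0.56 cost 0.101 C [ 0.5007 -0.1237  0.125 ] th 0.63
start 0.45 cost 1.224 C [ 0.4929 -0.1176  0.1443] th 0.666
start 0.65 cost 1.228 C [ 0.4917 -0.1173  0.1467] th 0.677
t 3.8 tcp [ 0.4466 -0.0853  0.2059] j [ 0.0455 -0.4212  0.2826  2.3436 -0.3963  0.7343 -0.0626] F [-0.3901 -0.895  -0.1793] w 0.087
shift [ 0.0277  0.0134 -0.0355] | 0.047031497613543874 turn [ 1.6277 -0.141  -4.5592] 4.843060095609053
```

View pics/kf.png

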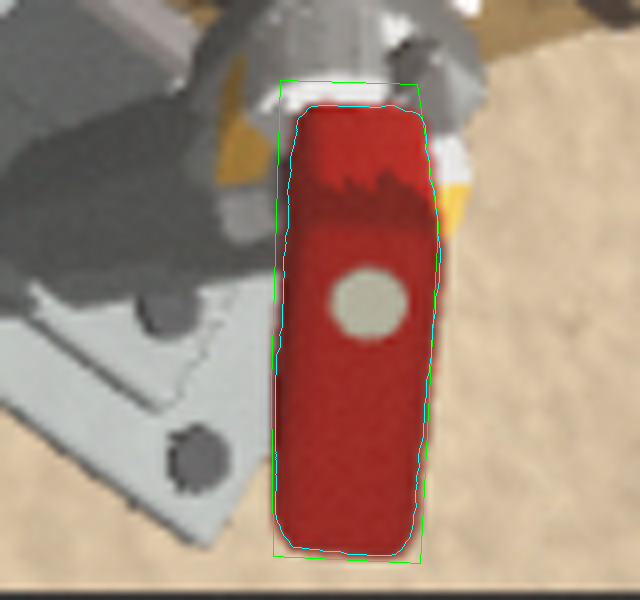

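```bash
cat > k3.py <<'E'
from goal import *; from knob import *
st=r.read_state();p=r.camera("wrist");T=wfc(p,st)
C0=np.array([.4897,-.1172,.1445]);m,r0,c0=redmask(p,proj(p,C0,T)[0],40)
pw=(r0+303.5/8-.5,c0+368.5/8-.5)
pt=r.camera("top");ps=r.camera("scene");A,B=wfc(pt),wfc(ps)
rs=[ray(p,pw,T),ray(pt,(184.2,296.4),A),ray(ps,(155.7,273.0),B)]
D=tri(rs);print("dot",D,"reproj",proj(p,D,T)-pw,proj(pt,D,A),proj(ps,D,B))
for i,j in((0,1),(0,2),(1,2)): print(tri([rs[i],rs[j]]))
yaw=.2616
# bar angle: brute force in the wrist mask w/ D fixed
best=[]
for th in np.arange(.3,.95,.01):
    Rm=kaxes(yaw,th);x,_=render(p,T,D-.016*Rm[:,2],Rm,m.shape,r0,c0);best.append(((x&m).sum()/(x|m).sum(),th))
best.sort();print(best[-3:])
th=best[-1][1];Rm=kaxes(yaw,th);C=D-.016*Rm[:,2];print("C",C,"nominal",R.from_euler('z',yaw).apply([-.103,0,.144])+[.5885,-.0904,0])
print("stand frame",R.from_euler('z',-yaw).apply(C-[.5885,-.0904,0]))
x,h=render(p,T,C,Rm,m.shape,r0,c0)
im=cv2.resize(cv2.cvtColor(p["image"],4)[r0:r0+80,c0:c0+80],None,fx=8,fy=8,interpolation=2)
cv2.polylines(im,[h.astype(int)],True,(0,255,0),1)
for k in(-.016,.016):
    q=proj(p,C+np.array([[i,j,k] for i,j in((-.018,-.007),(-.018,.007),(.018,.007),(.018,-.007))])@Rm.T,T)
    cv2.polylines(im,[np.c_[(q[:,1]-c0+.5)*8,(q[:,0]-r0+.5)*8].astype(int)],True,(255,255,0),1)
cv2.imwrite("pics/kf2.png",im[:600]);np.save("knob.npy",np.r_[C,th]);goal(C-Rm[:,2]*(.019-.075),tool(Rm))
E
python3 k3.py
```

```text
dot [ 0.4868 -0.1135  0.1602] reproj [[ 0.7568 -1.8276]] [[184.0149 296.6279]] [[155.5659 272.7966]]
[ 0.4844 -0.1117  0.1691]
[ 0.488  -0.1148  0.1592]
[ 0.4859 -0.113   0.1601]
[(np.float64(0.5797457192903018), np.float64(0.7000000000000004)), (np.float64(0.5808206863104602), np.float64(0.6800000000000004)), (np.float64(0.5808827022661409), np.float64(0.6900000000000004))]
C [ 0.4968 -0.1108  0.148 ] nominal [ 0.489 -0.117  0.144]
stand frame [-0.0939  0.004   0.148 ]
t 3.95 tcp [ 0.4465 -0.0854  0.2057] j [ 0.0457 -0.4208  0.2826  2.3439 -0.3964  0.734  -0.0625] F [ 0.14    1.1414 -0.5551] w 0.087
shift [ 0.0276  0.0137 -0.0267] | 0.04079836472831197 turn [ 1.5894 -1.5245 -4.589 ] 5.090087045609595
```

View pics/kf2.png

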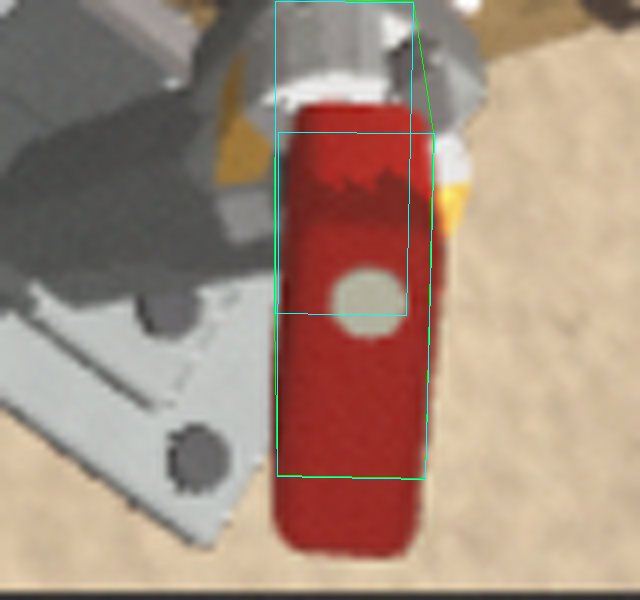

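```bash
cat > k4.py <<'E'
from goal import *; from knob import *
st=r.read_state();p=r.camera("wrist");T=wfc(p,st);yaw=.2616
C0=R.from_euler('z',yaw).apply([-.103,0,.144])+[.5885,-.0904,0];m,r0,c0=redmask(p,proj(p,C0,T)[0],40)
def cost(v):
    x,_=render(p,T,v[:3],kaxes(yaw,v[3]*30),m.shape,r0,c0);return 1-(x&m).sum()/(x|m).sum()+((v[:3]-C0)**2).sum()/.02**2
bs=None
for t in(.3,.45,.6,.75):
    s0=np.r_[C0,t/30];o=minimize(cost,s0,method='Nelder-Mead',options=dict(maxiter=600,initial_simplex=np.vstack([s0]+[s0+np.eye(4)[i]*.005 for i in range(4)])))
    print(t,o.fun,o.x[:3],o.x[3]*30)
    if bs is None or o.fun<bs.fun:bs=o
C=bs.x[:3];th=bs.x[3]*30;Rm=kaxes(yaw,th)
print("C0",C0,"stand frame",R.from_euler('z',-yaw).apply(C-[.5885,-.0904,0]))
im=cv2.resize(cv2.cvtColor(p["image"],4)[r0:r0+80,c0:c0+80],None,fx=8,fy=8,interpolation=2)
for k,col in((-.016,(255,0,0)),(.016,(255,255,0))):
    q=proj(p,C+np.array([[i,j,k] for i,j in((-.018,-.007),(-.018,.007),(.018,.007),(.018,-.007))])@Rm.T,T)
    cv2.polylines(im,[np.c_[(q[:,1]-c0+.5)*8,(q[:,0]-r0+.5)*8].astype(int)],True,col,1)
cv2.imwrite("pics/kf3.png",im[:600]);np.save("knob.npy",np.r_[C,th]);goal(C-Rm[:,2]*(.019-.075),tool(Rm))
E
python3 k4.py
```

```text
0.3 0.23176396579630715 [ 0.492  -0.1187  0.1446] 0.6708678015796419
0.45 0.23614569392792362 [ 0.4917 -0.1195  0.1441] 0.6657068008121221
0.6 0.23289053129960027 [ 0.4917 -0.119   0.1448] 0.6692948394286401
0.75 0.23210025981289595 [ 0.4921 -0.1184  0.1449] 0.6710512666387329
C0 [ 0.489 -0.117  0.144] stand frame [-0.1005 -0.0023  0.1446]
t 4.0 tcp [ 0.4465 -0.0853  0.2055] j [ 0.0457 -0.4207  0.2826  2.344  -0.3965  0.734  -0.0625] F [ 0.3604  0.1074 -0.3328] w 0.087
shift [ 0.0282  0.0122 -0.0363] | 0.04758173764139733 turn [ 1.6374 -0.4312 -4.5867] 4.889248264693948
```

View pics/kf3.png

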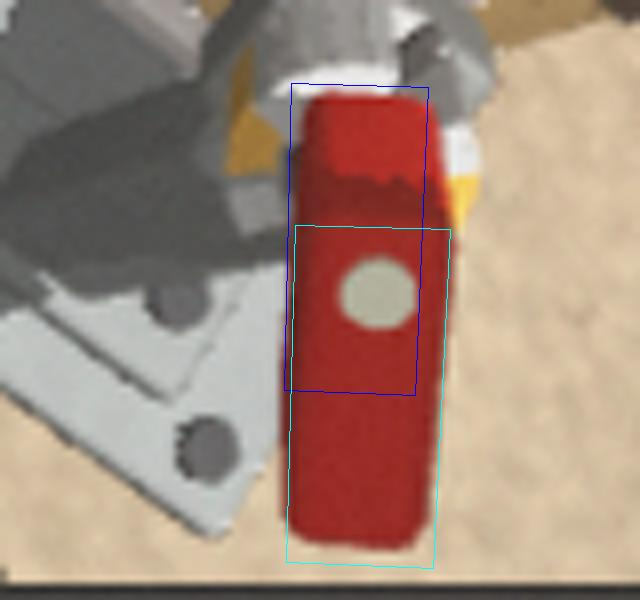

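Request:
arm_command --deltas '[0.014, 0.0, -0.018, 0.8, 0, -2.3, 0.028, 0.01, -0.036, 1.6, -0.5, -4.6, 0.028, 0.012, -0.036, 1.6, -0.5, -4.6, 0.028, 0.012, -0.036, 1.6, -0.5, -4.6]' --hand 0.55

```text
time: 4.5
ee_pos: [0.4571, -0.1269, 0.1877]
eef_rot: [-0.498, 0.006, -0.41, 0.764]
ft_force: [-0.6, 0.1, -0.7]
width: 0.0551
```

```bash
python3 k4.py; python3 wl.py w3|head -3
```

```text
0.3 0.23225208813227288 [ 0.4918 -0.1188  0.1441] 0.6167485330039282
0.45 0.23236604084619736 [ 0.4917 -0.1189  0.1441] 0.611974140563965
0.6 0.23217557007389653 [ 0.4918 -0.1189  0.1441] 0.6153024851850438
0.75 0.23200109648389958 [ 0.4917 -0.1188  0.1442] 0.6171581818940479
C0 [ 0.489 -0.117  0.144] stand frame [-0.1009 -0.0024  0.1442]
t 4.55 tcp [ 0.4572 -0.127   0.1879] j [-0.0026 -0.3903  0.437   2.3809 -0.4822  0.6209  0.1389] F [-0.1643  0.2819 -0.0707] w 0.0523
shift [ 0.0001  0.0003 -0.0015] | 0.001528037249420054 turn [ 0.0312  3.1814 -0.0452] 3.1818757511587163
t 4.55 tcp [ 0.4572 -0.127   0.1879] j [-0.0026 -0.3903  0.437   2.3809 -0.4822  0.6209  0.1389] F [-0.1643  0.2819 -0.0707] w 0.0523
shift [-0.0022 -0.0459 -0.001 ] | 0.04599395790385324 turn [ 0.0325  6.4563 -0.0443] 6.456557990922929
knob px [[207.3834 245.5511]]
```

View pics/w3.png

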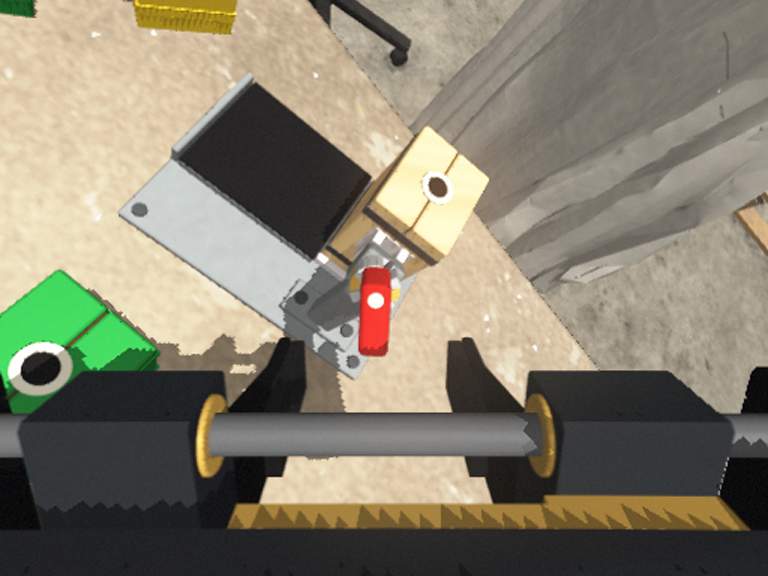

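View pics/kf3.png

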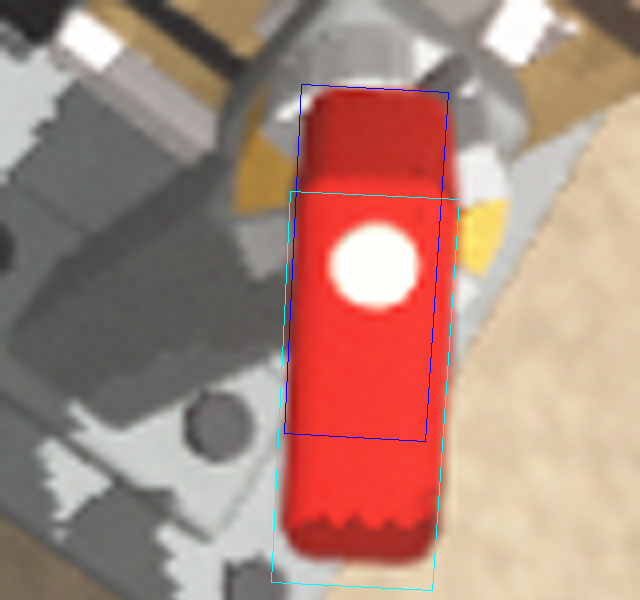

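Request:
arm_command --deltas '[0, 0.02, -0.001, 0, 2, 0, 0, 0.04, -0.001, 0, 2, 0, 0, 0.06, -0.001, 0, 2, 0, 0, 0.075, -0.001, 0, 2, 0, 0, 0.075, -0.001, 0, 2, 0]'

```text
time: 5.22
ee_pos: [0.5034, -0.115, 0.1292]
eef_rot: [-0.491, 0.019, -0.418, 0.764]
ft_force: [0.0, 1.1, 1.0]
width: 0.0477
```

```bash
python3 wl.py w4|head -3; python3 -c "
from h import *
p=r.camera('scene');save(p,'s4',(120,225,200,330),6)"
```

```text
t 5.22 tcp [ 0.5034 -0.115   0.1292] j [-0.2001 -0.1902  0.5849  2.3859 -0.7543  0.4561  0.346 ] F [0.0361 1.0689 0.9828] w 0.0477
shift [-0.0018 -0.1215  0.0002] | 0.12156026050764338 turn [ 0.0585  4.4744 -0.1079] 4.476070478160302
knob px [[260.6532 244.4048]]
```

View pics/w4.png

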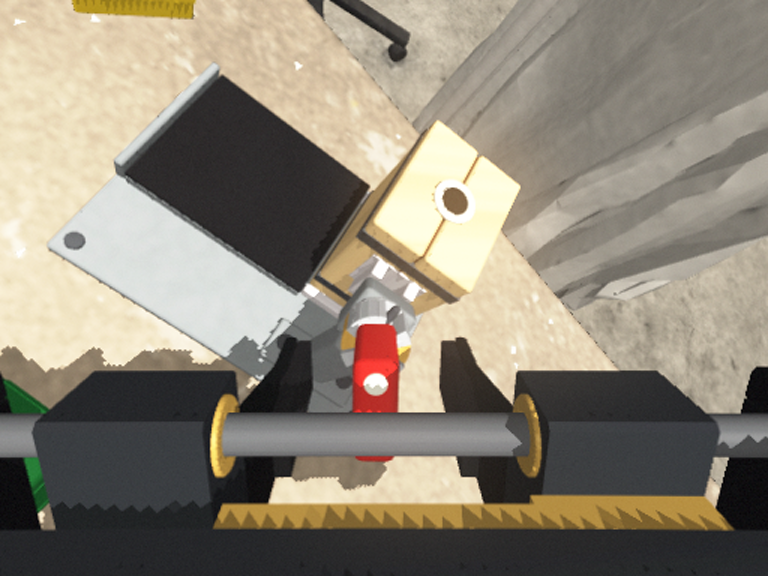

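View pics/s4.png

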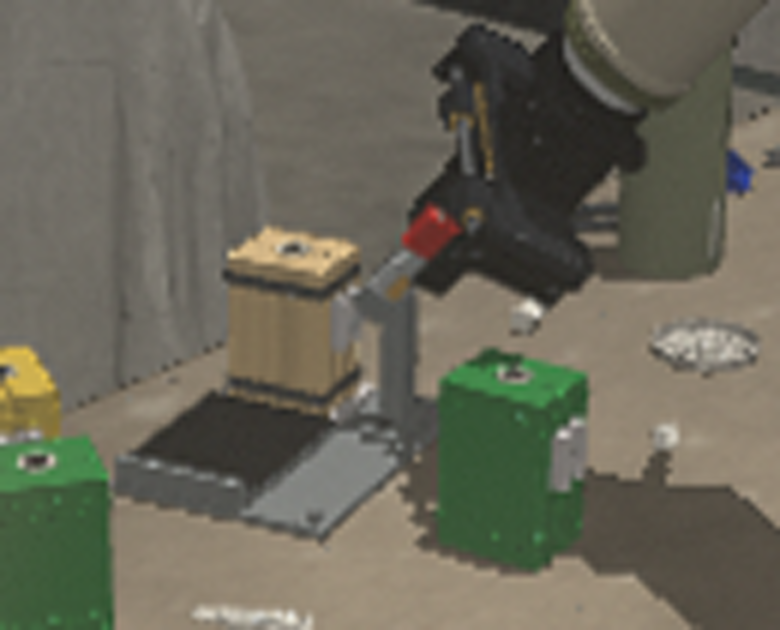

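Request:
arm_command --deltas '[0, 0, 0, 0, 0, 0, 0, 0, 0, 0, 0, 0, 0, 0, 0, 0, 0, 0, 0, 0, 0, 0, 0, 0, 0, 0, 0, 0, 0, 0, 0, 0, 0, 0, 0, 0]' --hand 0 --grip_force 40

```text
time: 6.08
ee_pos: [0.503, -0.1157, 0.1295]
eef_rot: [-0.491, 0.019, -0.419, 0.764]
ft_force: [-5.8, 0.1, 3.8]
width: 0.0134
```

```bash
python3 wl.py w5|head -3; python3 -c "
from h import *
s=r.read_state();print(R.from_quat(s['eef_rot']).inv().apply(s['ft_force']),s['torque'])
p=r.camera('scene');save(p,'s5',(140,225,205,330),6)"
```

```text
t 6.08 tcp [ 0.503  -0.1157  0.1295] j [-0.199  -0.1916  0.5859  2.3867 -0.7547  0.4562  0.3471] F [-5.7963  0.0918  3.8269] w 0.0134
shift [-0.002  -0.121   0.0008] | 0.1210139196435178 turn [ 0.0355  4.408  -0.0458] 4.408418261570849
knob px [[259.0363 243.9271]]
[-1.3144 -6.8196 -0.728 ] [-0.0808  1.1903  0.2768]
```

View pics/w5.png

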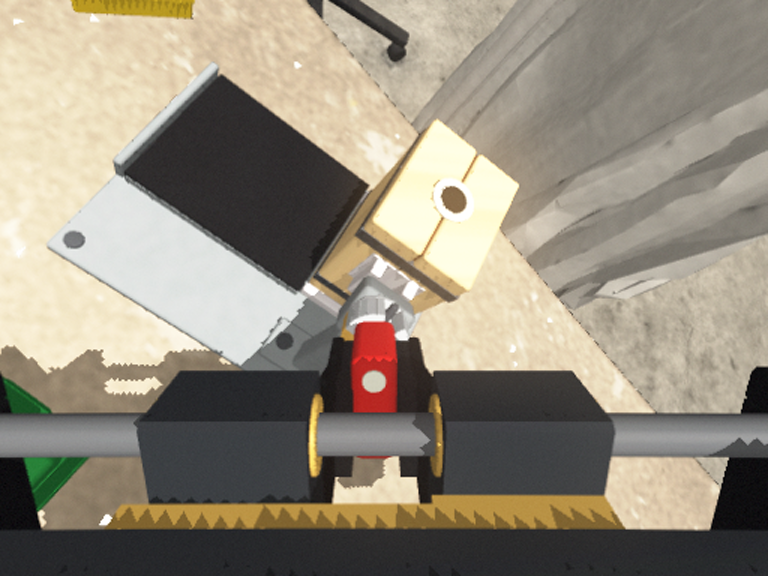

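Request:
arm_command --deltas '[0, -0.004, 0, 0, 0, 0, 0, -0.009, 0, 0, 0, 0, 0, -0.014, 0, 0, 0, 0, 0, -0.019, 0, 0, 0, 0, 0, -0.022, 0, 0, 0, 0, 0, -0.0225, 0, 0, 0, 0, 0, -0.0225, 0, 0, 0, 0]'

```text
time: 7.05
ee_pos: [0.4888, -0.1194, 0.1467]
eef_rot: [-0.491, 0.019, -0.419, 0.763]
ft_force: [5.8, 2.2, -7.6]
width: 0.0139
```

```bash
python3 wl.py w6|head -3; python3 -c "
from h import *
s=r.read_state();Q=R.from_quat(s['eef_rot']);print('Ftool',Q.inv().apply(s['ft_force']),s['torque'],'moved',Q.inv().apply(s['ee_pos']-np.array([.503,-.1157,.1295])))
p=r.camera('scene');save(p,'s6',(140,225,205,330),6)"
```

```text
t 7.05 tcp [ 0.4888 -0.1194  0.1467] j [-0.13   -0.2559  0.5298  2.3891 -0.645   0.4972  0.2496] F [ 5.8268  2.2394 -7.626 ] w 0.0139
shift [-0.0018 -0.0985  0.0008] | 0.09847728200997442 turn [ 0.0547  4.4259 -0.0406] 4.426441369303093
knob px [[238.3798 244.92  ]]
Ftool [-1.0202 10.7094  0.1359] [-0.1882  0.864   0.1517] moved [-0.0001 -0.0225 -0.0001]
```

View pics/w6.png

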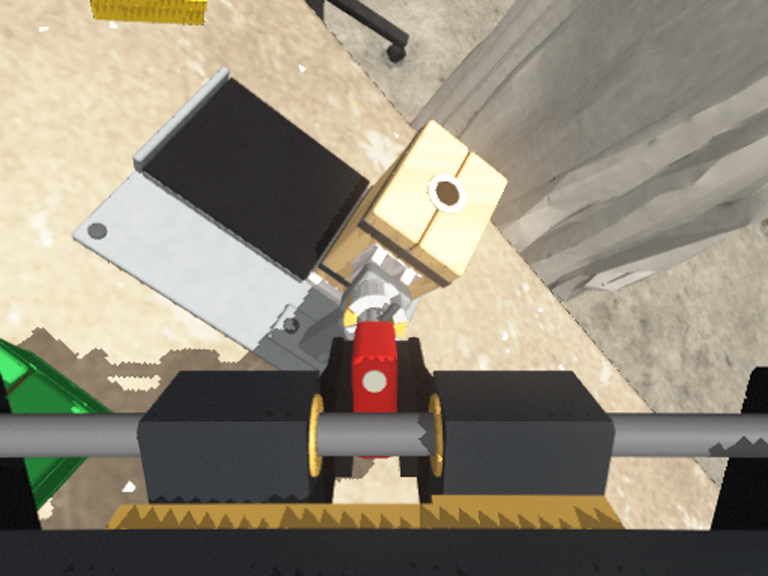

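View pics/s6.png

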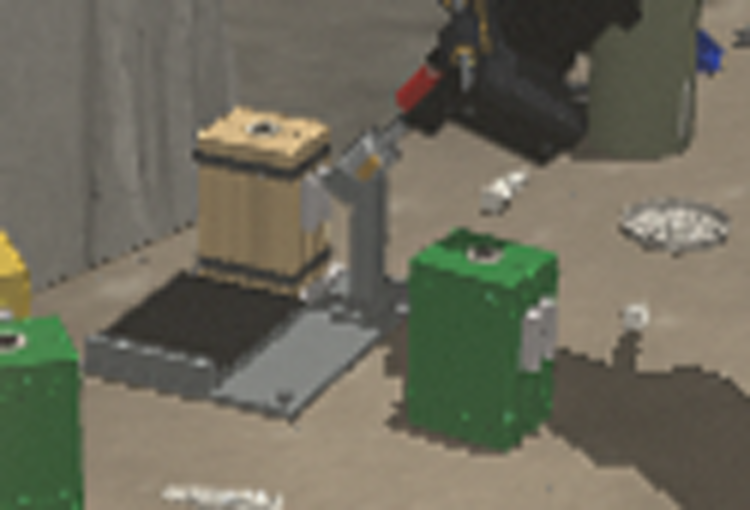

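Request:
arm_command --deltas '[0, 0, 0, 0, 5, 0, 0, 0, 0, 0, 12, 0, 0, 0, 0, 0, 19, 0, 0, 0, 0, 0, 26, 0, 0, 0, 0, 0, 33, 0, 0, 0, 0, 0, 40, 0, 0, 0, 0, 0, 40, 0]'

```text
time: 8.02
ee_pos: [0.4885, -0.1187, 0.1462]
eef_rot: [-0.318, 0.28, -0.561, 0.711]
ft_force: [4.7, 4.6, -7.9]
width: 0.0139
```

```bash
cat > chk.py <<'E'
from goal import *
import sys
s=r.read_state();Q=R.from_quat(s['eef_rot']);print('t',s['time'],'Ftool',Q.inv().apply(s['ft_force']),'Mtool',Q.inv().apply(s['torque']),'moved w',s['ee_pos']-np.array([.4888,-.1194,.1467]),'w',s['width']);print('j',s['joint_positions'])
print('turned',np.degrees((R.from_quat([-0.491, 0.019, -0.419, 0.763]).inv()*Q).as_rotvec()))
p=r.camera('wrist');save(p,sys.argv[1],scale=1.5)
E
python3 chk.py w7
```

```text
t 8.025 Ftool [-3.1978  9.7221 -0.9173] Mtool [-0.9711  0.0106  0.6886] moved w [-0.0003  0.0007 -0.0005] w 0.013859876779569109
j [ 0.0046 -0.2279  0.4058  2.3845 -0.7226  0.5163 -0.3879]
turned [-0.0073 40.0841  0.1113]
```

View pics/w7.png

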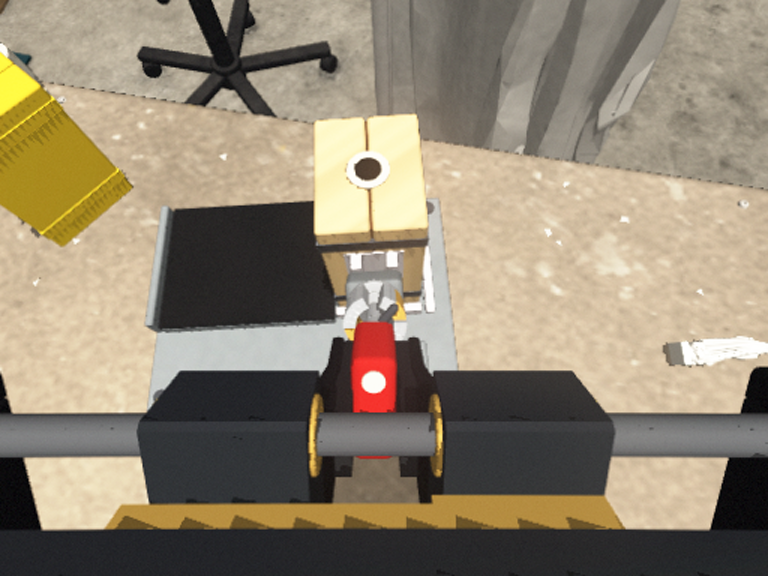

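Request:
arm_command --deltas '[0, 0, 0, 0, 7, 0, 0, 0, 0, 0, 14, 0, 0, 0, 0, 0, 21, 0, 0, 0, 0, 0, 28, 0, 0, 0, 0, 0, 30, 0, 0, 0, 0, 0, 30, 0]'

```text
time: 8.82
ee_pos: [0.4886, -0.1181, 0.1462]
eef_rot: [0.162, -0.454, 0.624, -0.615]
ft_force: [5.3, 6.4, -7.6]
width: 0.0139
```

```bash
python3 chk.py w8
```

```text
t 8.825 Ftool [-4.1638 10.1989 -2.3833] Mtool [-1.2427  0.0695  0.5712] moved w [-0.0002  0.0013 -0.0005] w 0.013880639971615342
j [ 0.092  -0.2138  0.3241  2.3809 -0.7642  0.5282 -0.8771]
turned [-0.0333 69.9798  0.1723]
```

View pics/w8.png

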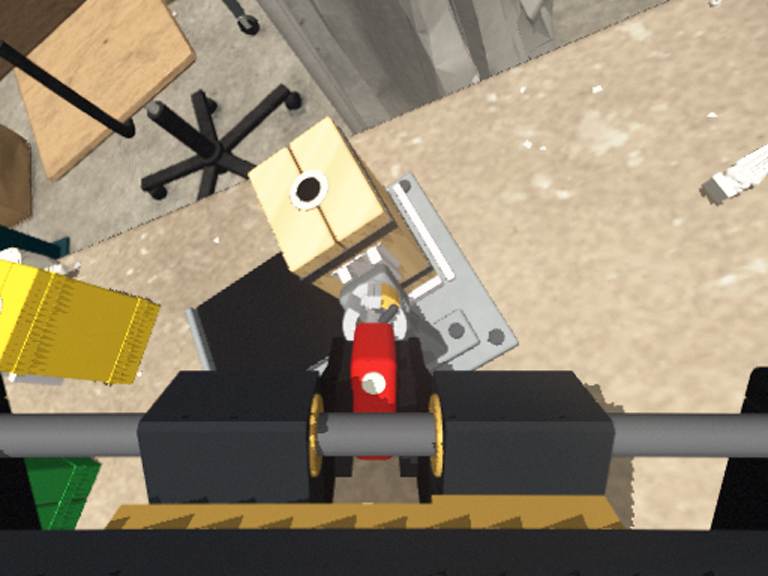

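Request:
arm_command --deltas '[0, 0.002, 0, 0, 0, 0, 0, 0.004, 0, 0, 0, 0, 0, 0.006, 0, 0, 0, 0, 0, 0.007, 0, 0, 0, 0, 0, 0.007, 0, 0, 0, 0]'

```text
time: 9.5
ee_pos: [0.4928, -0.1171, 0.1413]
eef_rot: [0.162, -0.454, 0.624, -0.615]
ft_force: [-6.6, 4.5, 3.5]
width: 0.0137
```

```bash
python3 chk.py w9
```

```text
t 9.5 Ftool [-4.0735 -5.987  -4.8238] Mtool [-2.1147  0.0168  0.7282] moved w [ 0.004   0.0023 -0.0054] w 0.013695992228189041
j [ 0.0784 -0.1957  0.3324  2.3802 -0.7909  0.5153 -0.8531]
turned [ 0.0031 69.9729  0.191 ]
```

Request:
arm_command --deltas '[0, 0, 0, 0, 0, 0, 0, 0, 0, 0, 0, 0, 0, 0, 0, 0, 0, 0, 0, 0, 0, 0, 0, 0]' --hand 0.5

```text
time: 10.05
ee_pos: [0.4938, -0.1188, 0.1417]
eef_rot: [0.161, -0.453, 0.625, -0.614]
ft_force: [-0.3, 0.1, 0.8]
width: 0.041
```

```bash
python3 chk.py w10; python3 -c "
from h import *
p=r.camera('scene');save(p,'s10',(120,225,205,330),6)"
```

```text
t 10.05 Ftool [-0.3256 -0.7246  0.1564] Mtool [-0.7505 -0.0038 -0.4859] moved w [ 0.005   0.0006 -0.005 ] w 0.04104623160884884
j [ 0.0782 -0.1947  0.3338  2.3789 -0.7917  0.5122 -0.8525]
turned [ 0.0712 70.0143 -0.0418]
```

View pics/w10.png

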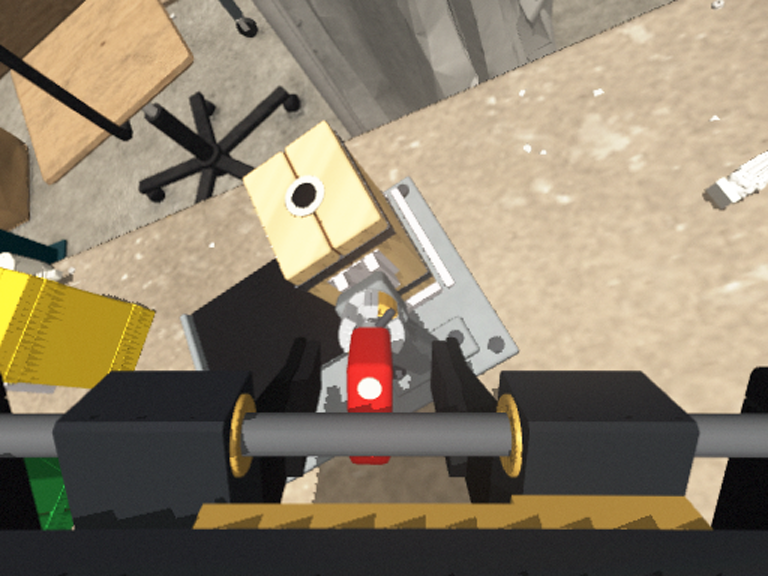

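View pics/s10.png

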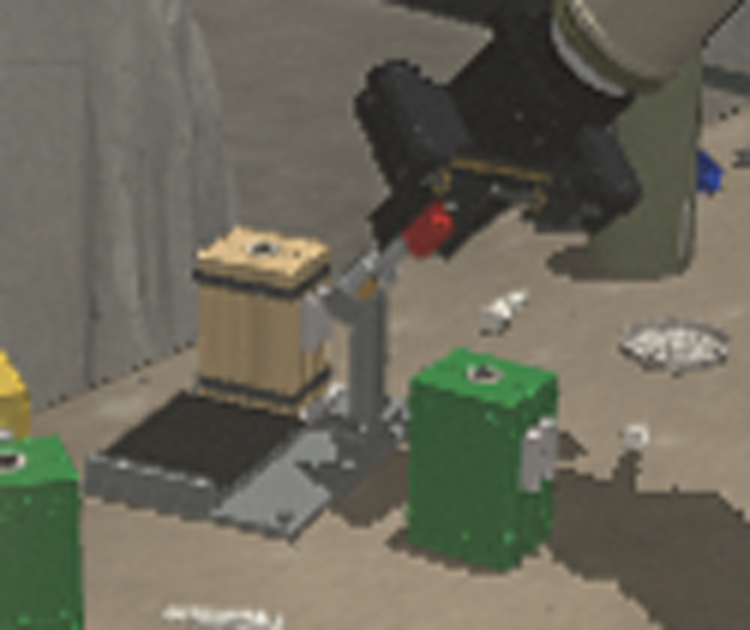

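Request:
arm_command --deltas '[0, -0.012, 0, 0, 0, 0, 0, -0.028, 0, 0, 0, 0, 0, -0.045, 0, 0, 0, 0, 0, -0.06, 0, 0, 0, 0, 0, -0.06, 0, 0, 0, 0]'

```text
time: 10.78
ee_pos: [0.4565, -0.1291, 0.1885]
eef_rot: [0.161, -0.452, 0.626, -0.615]
ft_force: [0.7, 0.1, -1.0]
width: 0.0433
```

```bash
cat > pg.py <<'E'
from goal import *
yaw=.2616;Rs=R.from_euler('z',yaw).as_matrix()
def S(*v): return Rs@np.array(v)+np.array([.5885,-.0904,0])
def pushR(sg):
    X=sg*Rs[:,1];Y=np.array([0,0,-1.]);return np.stack([X,Y,np.cross(X,Y)],1)
E
python3 chk.py w11
python3 - <<'E'
from pg import *
for sg in(1,-1): goal(S(-.03,-.085,.25),pushR(sg))
s=r.read_state();print(R.from_quat(s['eef_rot']).as_matrix())
p=r.camera('scene');save(p,'s11',(100,225,185,335),5)
p2=r.camera('top');save(p2,'t11',(120,220,220,440),3.6)
for pp in (p,p2):
  for b in r.boxes_of(pp,"bottle")[:2]: print(b)
E
```

```text
t 10.775 Ftool [ 0.1108  1.2288 -0.0843] Mtool [-0.7756  0.0082 -0.5122] moved w [-0.0323 -0.0097  0.0418] w 0.043279539956773215
j [ 0.1862 -0.349   0.2845  2.3746 -0.6112  0.649  -1.005 ]
turned [ 0.1666 70.0123 -0.0975]
t 10.82 tcp [ 0.4565 -0.1287  0.1878] j [ 0.1856 -0.3478  0.2845  2.375  -0.6118  0.6484 -1.0045] F [ 1.1703 -0.3624 -0.8571] w 0.0431
shift [0.001  0.0218 0.1472] | 0.14881774170822737 turn [ 15.1773 138.8138 -50.7292] 148.57006883826782
t 10.82 tcp [ 0.4565 -0.1287  0.1878] j [ 0.1856 -0.3478  0.2845  2.375  -0.6118  0.6484 -1.0045] F [ 1.1703 -0.3624 -0.8571] w 0.0431
shift [0.001  0.0218 0.1472] | 0.14881774170822737 turn [-38.9807 -32.1218 -11.6624] 51.839341571854675
[[-0.1925  0.6229  0.7583]
 [-0.9149  0.1656 -0.3683]
 [-0.3549 -0.7646  0.538 ]]
{'centre': [152.9, 312.0], 'conf': 0.81}
{'centre': [162.4, 403.5], 'conf': 0.79}
```

View pics/w11.png

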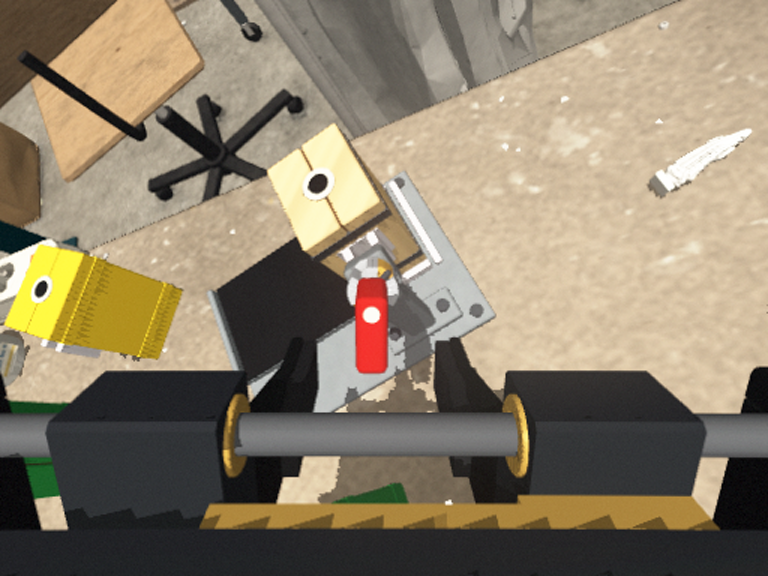

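View pics/s11.png

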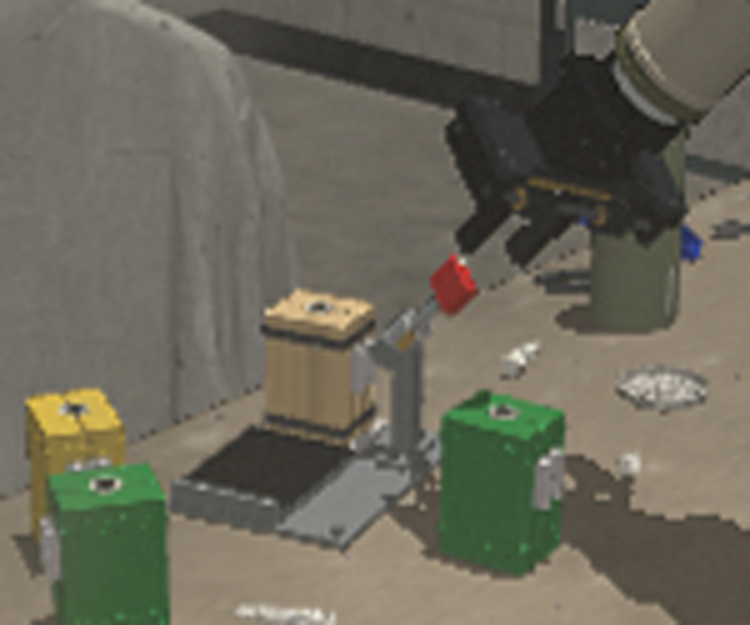

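View pics/t11.png

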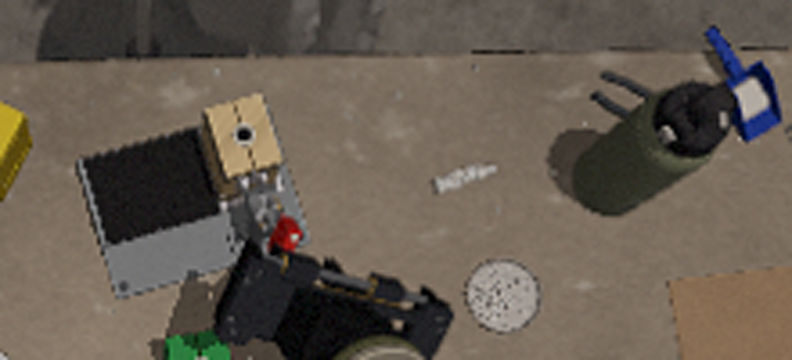

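Run:
```python
from pg import *
print(S(0,-.085,.2));goal(S(0,-.085,.2),pushR(-1))
```

```text
[ 0.6105 -0.1725  0.2   ]
t 11.03 tcp [ 0.4563 -0.1282  0.1868] j [ 0.1847 -0.3462  0.2845  2.3754 -0.6116  0.6484 -1.0047] F [ 0.2221 -0.1136 -0.0726] w 0.0434
shift [0.0062 0.0783 0.1405] | 0.16092467598737167 turn [-38.8584 -32.1045 -11.7022] 51.74571409802198
```

Request:
arm_command --deltas '[0, -0.01, 0.02, -5, -4, -1.5, 0, -0.015, 0.05, -10, -8, -3, 0, -0.01, 0.08, -16, -13, -4.8, 0.003, 0.015, 0.11, -22, -18, -6.6, 0.006, 0.04, 0.13, -28, -23, -8.4, 0.006, 0.06, 0.14, -34, -28, -10.2, 0.006, 0.078, 0.14, -38.9, -32.1, -11.7, 0.006, 0.078, 0.14, -38.9, -32.1, -11.7]' --hand 0

```text
time: 12.02
ee_pos: [0.611, -0.1695, 0.1975]
eef_rot: [0.563, -0.431, 0.428, -0.561]
ft_force: [-0.0, -0.3, -0.3]
width: 0.0
```

Request:
arm_command --deltas '[0, 0, 0, 0, 0, 0, 0, 0, 0, 0, 0, 0]'

```text
time: 12.28
ee_pos: [0.6094, -0.1737, 0.2016]
eef_rot: [-0.56, 0.431, -0.432, 0.561]
ft_force: [-0.3, -0.3, 0.3]
width: 0.0008
```

Run:
```python
from pg import *
goal(S(0,-.085,.1),pushR(-1))
s=r.read_state();p=r.camera('wrist');save(p,'w12',scale=1.5)
T=wfc(p,s)
for n,v in (("c+-",(.035,-.028,.118)),("c--",(-.035,-.028,.118)),("c++",(.035,.028,.118)),("c-+",(-.035,.028,.118)),("knob parked",(-.113,0,.156))): print(n,proj(p,S(*v),T)[0]*1.5)
p2=r.camera('top');save(p2,'t12',(120,220,220,440),3.6)
```

```text
t 12.28 tcp [ 0.6094 -0.1737  0.2016] j [ 0.0898  0.3585  0.1501  1.4765 -0.0545  1.309  -1.0674] F [-0.3327 -0.319   0.2572] w 0.0008
shift [-0.0009  0.1016  0.0012] | 0.10164419573032224 turn [-0.0936 -0.1522  0.0402] 0.1831165707071668
c+- [225.5199 260.4665]
c-- [348.9548 269.8957]
c++ [225.7566 151.4604]
c-+ [349.408  169.5326]
knob parked [514.0348 212.2749]
```

View pics/w12.png

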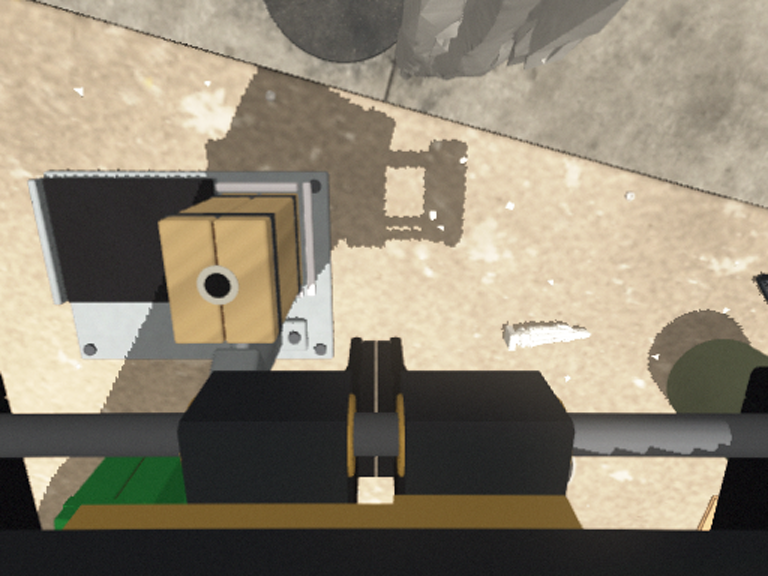

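View pics/t12.png

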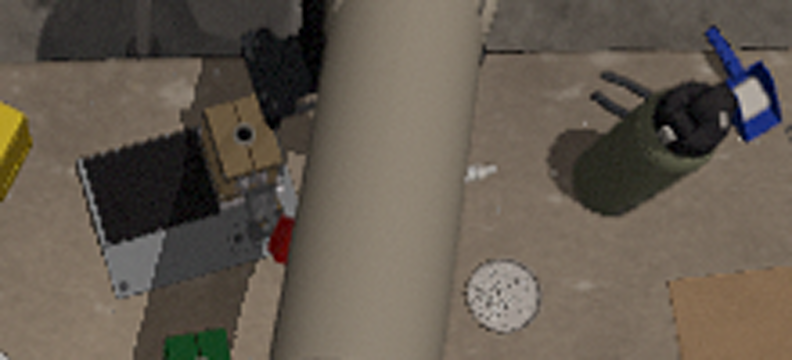

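Request:
arm_command --deltas '[0, 0.03, 0, 0, 0, 0, 0, 0.07, 0, 0, 0, 0, 0, 0.101, 0.001, 0, 0, 0, 0, 0.101, 0.001, 0, 0, 0, -0.008, 0.101, 0.001, 0, 0, 0, -0.016, 0.101, 0.001, 0, 0, 0, -0.022, 0.101, 0.001, 0, 0, 0]'

```text
time: 13.25
ee_pos: [0.6058, -0.1502, 0.101]
eef_rot: [-0.561, 0.43, -0.431, 0.561]
ft_force: [-0.4, -0.4, -0.3]
width: 0.0003
```

Run:
```python
from pg import *
goal(S(0,-.043,.1),pushR(-1))
p=r.camera('scene');save(p,'s13',(100,225,185,335),5)
p=r.camera('wrist');save(p,'w13',scale=1.5)
```

```text
t 13.25 tcp [ 0.6058 -0.1502  0.101 ] j [ 0.0672  0.4172  0.1305  1.6155 -0.0591  1.1107 -1.096 ] F [-0.4321 -0.3835 -0.306 ] w 0.0003
shift [-0.0192  0.001  -0.0012] | 0.019271561162484133 turn [-0.1103  0.0213  0.039 ] 0.1188951520703773
```

View pics/w13.png

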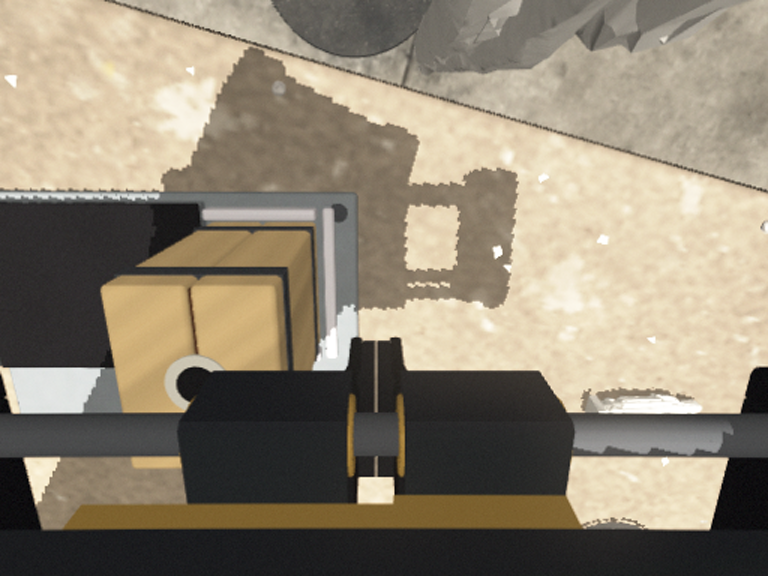

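View pics/s13.png

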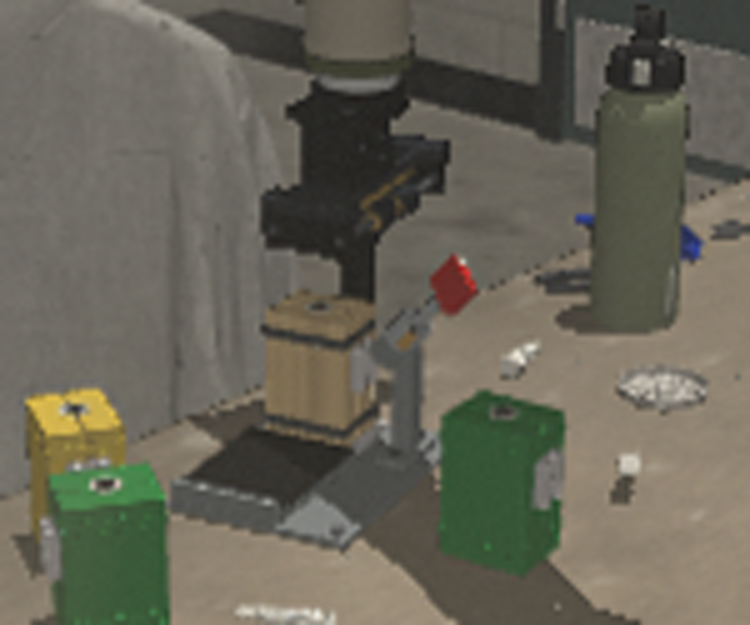

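Request:
arm_command --deltas '[-0.006, 0, 0, 0, 0, 0, -0.012, 0, 0, 0, 0, 0, -0.018, 0, 0, 0, 0, 0, -0.023, 0, 0, 0, 0, 0, -0.028, 0, 0, 0, 0, 0, -0.033, 0, 0, 0, 0, 0, -0.038, 0, 0, 0, 0, 0]'

```text
time: 14.22
ee_pos: [0.5955, -0.1142, 0.0999]
eef_rot: [0.561, -0.43, 0.431, -0.561]
ft_force: [0.3, -0.5, 1.4]
width: 0.0002
```

Run:
```python
from pg import *
goal(S(0,-.043,.1),pushR(-1))
p=r.camera('scene');save(p,'s14',(100,225,185,335),5)
```

```text
t 14.22 tcp [ 0.5955 -0.1142  0.0999] j [ 0.02    0.3831  0.1165  1.6642 -0.0485  1.0966 -1.1595] F [ 0.2794 -0.481   1.3756] w 0.0002
shift [ 0.0182 -0.0001 -0.0006] | 0.018175598426855732 turn [-0.0216 -0.0298  0.0288] 0.046693944268803377
```

View pics/s14.png

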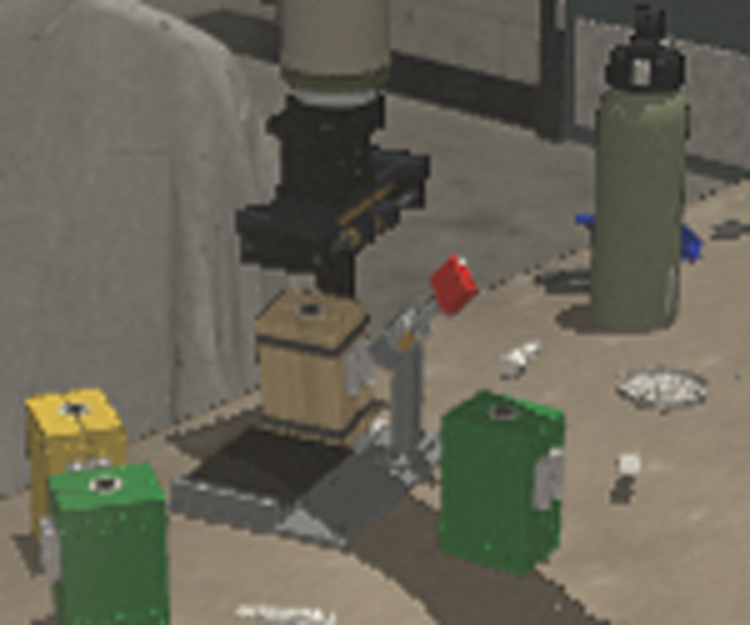

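Request:
arm_command --deltas '[-0.006, 0, 0, 0, 0, 0, -0.012, 0, 0, 0, 0, 0, -0.018, 0, 0, 0, 0, 0, -0.024, 0, 0, 0, 0, 0, -0.029, 0, 0, 0, 0, 0, -0.033, 0, 0, 0, 0, 0]'

```text
time: 15.02
ee_pos: [0.5867, -0.0819, 0.0996]
eef_rot: [0.561, -0.431, 0.43, -0.561]
ft_force: [-0.7, 0.5, 0.9]
width: 0.0004
```

Run:
```python
from pg import *
goal(S(0,-.043,.1),pushR(-1))
p=r.camera('scene');save(p,'s15',(100,225,185,335),5)
```

```text
t 15.03 tcp [ 0.5867 -0.0819  0.0996] j [-0.0223  0.3557  0.1019  1.7013 -0.04    1.0868 -1.2172] F [-0.7462  0.4886  0.8863] w 0.0004
shift [ 0.0517 -0.0004 -0.0005] | 0.051660007113745764 turn [ 0.0098  0.0011 -0.0032] 0.010368145129496784
```

View pics/s15.png

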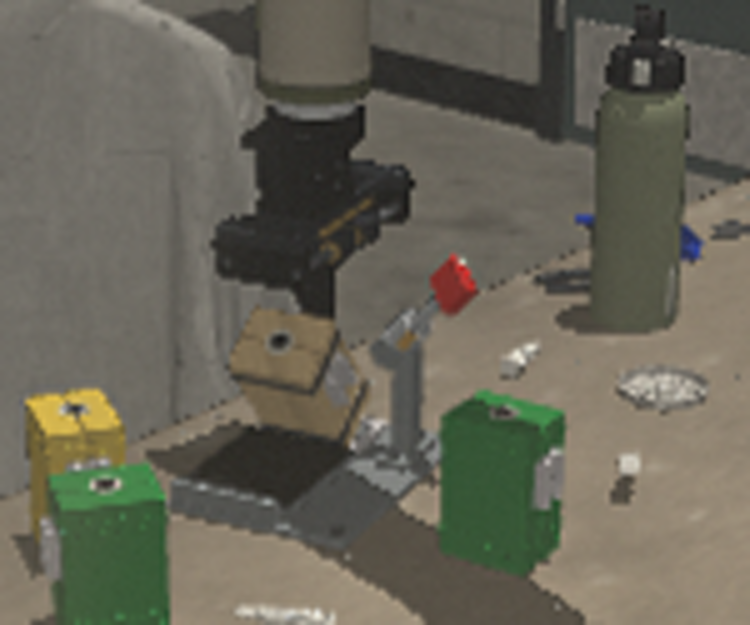

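Tipping well; continue slowly.

Request:
arm_command --deltas '[-0.005, 0, 0, 0, 0, 0, -0.01, 0, 0, 0, 0, 0, -0.015, 0, 0, 0, 0, 0, -0.02, 0, 0, 0, 0, 0, -0.024, 0, 0, 0, 0, 0, -0.024, 0, 0, 0, 0, 0]'

```text
time: 15.82
ee_pos: [0.5807, -0.0589, 0.0998]
eef_rot: [-0.561, 0.43, -0.431, 0.561]
ft_force: [0.2, -0.2, -0.4]
width: 0.0005
```

Run:
```python
from pg import *
goal(S(0,-.043,.1),pushR(-1))
p=r.camera('scene');save(p,'s16',(100,225,185,335),5)
```

```text
t 15.82 tcp [ 0.5807 -0.0589  0.0998] j [-0.0528  0.3376  0.0907  1.7245 -0.0339  1.0808 -1.2602] F [ 0.2443 -0.2126 -0.4265] w 0.0005
shift [ 0.0755 -0.0002 -0.0007] | 0.075481526667244 turn [-0.0134  0.0171  0.0095] 0.02372981503023963
```

View pics/s16.png

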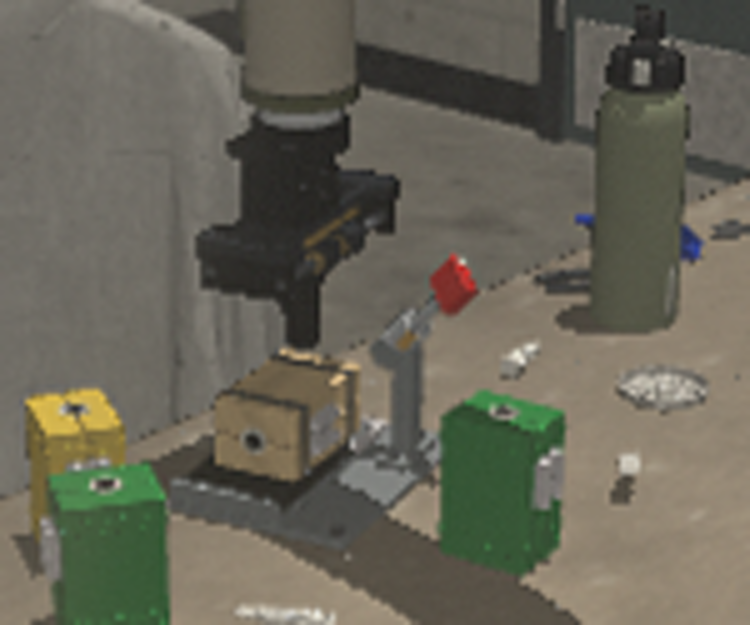

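Request:
arm_command --deltas '[0.003, -0.02, 0, 0, 0, 0, 0.006, -0.05, 0, 0, 0, 0, 0.03, -0.09, 0, 0, 0, 0, 0.07, -0.13, 0, 0, 0, 0, 0.11, -0.16, 0, 0, 0, 0, 0.15, -0.18, 0, 0, 0, 0, 0.15, -0.18, 0, 0, 0, 0, 0.15, -0.18, 0, 0, 0, 0]'

```text
time: 16.88
ee_pos: [0.6193, -0.2037, 0.2792]
eef_rot: [-0.561, 0.431, -0.43, 0.561]
ft_force: [0.1, 0.5, -0.8]
width: 0.0003
```

Run:
```python
from pg import *
goal(S(0,-.043,.1),pushR(-1))
p=r.camera('scene');save(p,'s17',(100,225,185,335),5);T=wfc(p)
p2=r.camera('top');save(p2,'t17',(120,220,220,340),6.5);T2=wfc(p2)
c=S(0,.065,.048);print(proj(p,c,T),proj(p2,c,T2))
for q in(p,p2):
  print([b for b in r.boxes_of(q,"mould_center")[:5]])
```

```text
t 16.88 tcp [ 0.6193 -0.2037  0.2792] j [ 0.115   0.3713  0.1834  1.3009 -0.0668  1.4759 -1.0168] F [ 0.0712  0.517  -0.8258] w 0.0003
shift [-0.0743  0.1792 -0.0004] | 0.19400514758317283 turn [ 0.0228 -0.0122 -0.0342] 0.042861192397733804
[[183.639  240.8382]] [[167.5777 268.2454]]
[{'centre': [191.4, 197.5], 'conf': 0.84}, {'centre': [212.6, 205.3], 'conf': 0.71}, {'centre': [194.6, 282.9], 'conf': 0.66}, {'centre': [238.8, 135.5], 'conf': 0.57}]
[{'centre': [223.2, 275.7], 'conf': 0.98}, {'centre': [189.3, 195.7], 'conf': 0.87}, {'centre': [160.9, 213.7], 'conf': 0.74}, {'centre': [164.7, 269.6], 'conf': 0.55}]
```

View pics/s17.png

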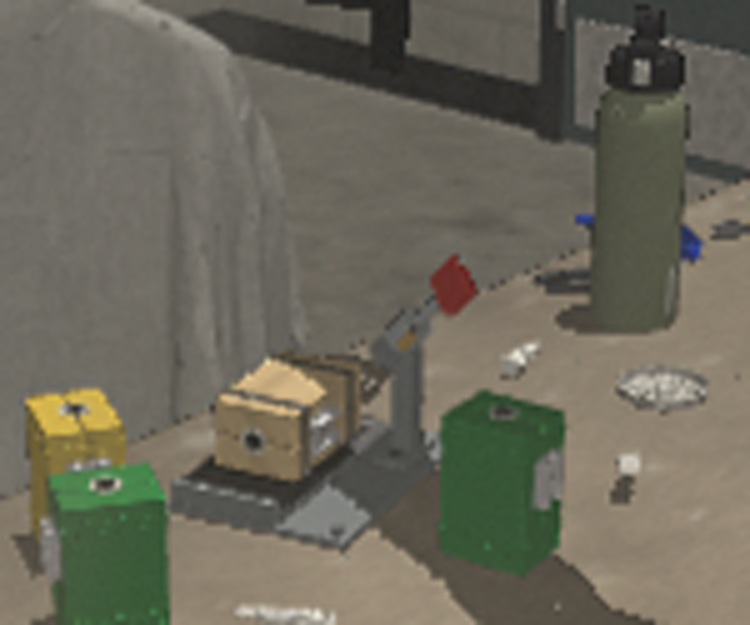

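View pics/t17.png

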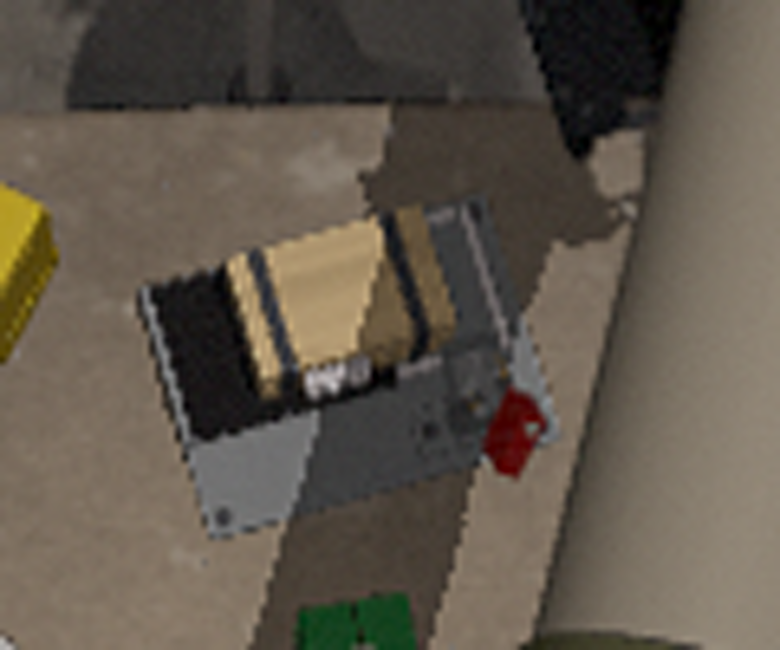

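Run:
```python
from pg import *
p=r.camera('top');T=wfc(p)
for c in((228,262),(425,207),(455,335),(262,392),(345,300)):
    rc=(120+(c[1]+.5)/6.5-.5,220+(c[0]+.5)/6.5-.5);X=onz(p,rc,T,.076);print(c,Rs.T@(X-[.5885,-.0904,0]))
```

```text
(228, 262) [0.0335 0.1054 0.076 ]
(425, 207) [ 0.0329 -0.0054  0.076 ]
(455, 335) [-0.0395  0.0003  0.076 ]
(262, 392) [-0.0402  0.1082  0.076 ]
(345, 300) [-0.0045  0.0512  0.076 ]
```

Run:
```python
from pg import *
p=r.camera('scene');T=wfc(p)
for c,z in(((216,395),.076),((302,415),.076),((216,463),.020),((302,481),.020)):
    rc=(100+(c[1]+.5)/5-.5,185+(c[0]+.5)/5-.5);X=onz(p,rc,T,z);print(c,Rs.T@(X-[.5885,-.0904,0]))
# bed/lip and plate check
for c,z in(((343,548),.008),((172,485),.026)):
    rc=(100+(c[1]+.5)/5-.5,185+(c[0]+.5)/5-.5);X=onz(p,rc,T,z);print('plate',c,Rs.T@(X-[.5885,-.0904,0]))
p=r.camera('top');T=wfc(p)
for c,z in(((212,535),.008),((140,290),.026),((190,440),.026)):
    rc=(120+(c[1]+.5)/6.5-.5,220+(c[0]+.5)/6.5-.5);X=onz(p,rc,T,z);print('top plate',c,Rs.T@(X-[.5885,-.0904,0]))
```

```text
(216, 395) [0.036 0.101 0.076]
(302, 415) [-0.0388  0.1039  0.076 ]
(216, 463) [0.0363 0.1029 0.02  ]
(302, 481) [-0.0368  0.1009  0.02  ]
plate (343, 548) [-0.1033  0.1633  0.008 ]
plate (172, 485) [0.0401 0.1617 0.026 ]
top plate (212, 535) [-0.096  0.153  0.008]
top plate (140, 290) [0.045  0.1533 0.026 ]
top plate (190, 440) [-0.0446  0.1504  0.026 ]
```

The mould lies flat, but its centre measures about y 48–52 mm, at the short end of the 50–80 range. I'll nudge its foot end about 12 mm further onto the bed.

Run:
```python
from pg import *
goal(S(.002,-.06,.045),pushR(-1))
```

```text
t 17.23 tcp [ 0.6194 -0.2036  0.2797] j [ 0.1144  0.3708  0.1838  1.3006 -0.0666  1.4761 -1.0165] F [ 0.215  -1.0687  0.3061] w 0.0004
shift [-0.0573  0.2347  0.0014] | 0.2415871633753189 turn [-0.0004  0.0266  0.0019] 0.026669117793954214
```

Request:
arm_command --deltas '[-0.03, 0.03, 0.001, 0, 0, 0, -0.057, 0.08, 0.001, 0, 0, 0, -0.057, 0.135, 0.001, 0, 0, 0, -0.057, 0.185, 0.001, 0, 0, 0, -0.057, 0.22, 0.001, 0, 0, 0, -0.057, 0.235, 0.001, 0, 0, 0, -0.057, 0.235, 0.001, 0, 0, 0]'

```text
time: 18.1
ee_pos: [0.6055, -0.1488, 0.0446]
eef_rot: [0.561, -0.431, 0.43, -0.561]
ft_force: [0.7, -0.6, 1.2]
width: 0.0006
```

Run:
```python
from pg import *
goal(S(.002,-.06,.045),pushR(-1))
p=r.camera('wrist');save(p,'w18',scale=1.5)
p=r.camera('scene');save(p,'s18',(100,225,185,335),5)
```

```text
t 18.1 tcp [ 0.6055 -0.1488  0.0446] j [ 0.062   0.4802  0.1346  1.6574 -0.073   1.0097 -1.089 ] F [ 0.7423 -0.6207  1.166 ] w 0.0006
shift [-0.0008 -0.0004  0.0006] | 0.0011028945700442385 turn [ 0.0407 -0.0141 -0.0054] 0.04342389918162241
```

View pics/w18.png

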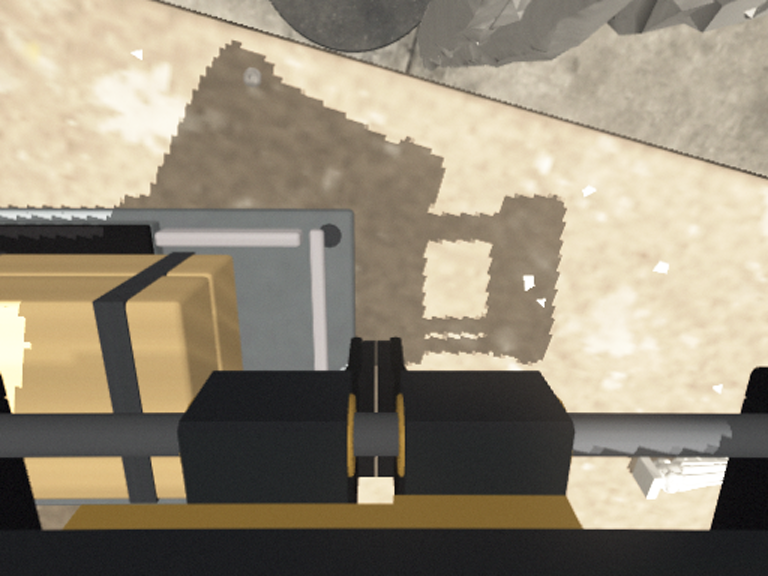

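View pics/s18.png

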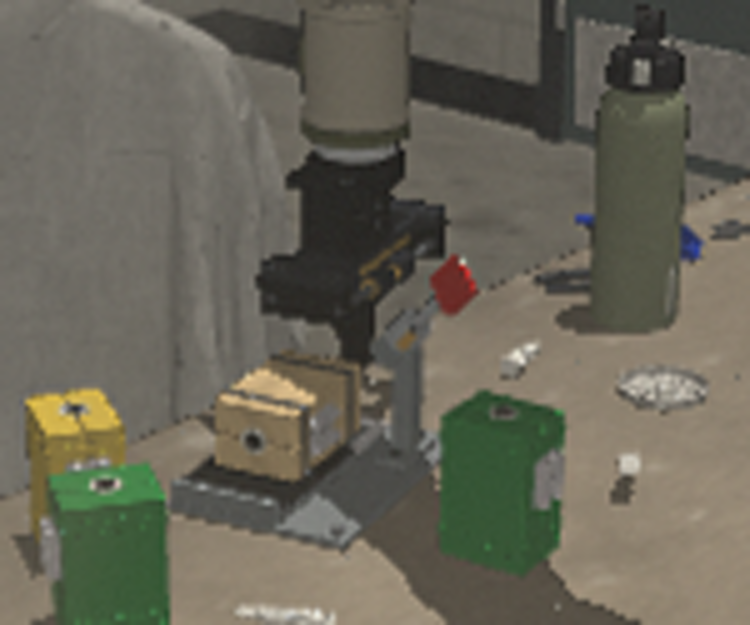

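Request:
arm_command --deltas '[-0.008, 0, 0, 0, 0, 0, -0.016, 0, 0, 0, 0, 0, -0.024, 0, 0, 0, 0, 0, -0.03, 0, 0, 0, 0, 0, -0.036, 0, 0, 0, 0, 0, -0.042, 0, 0, 0, 0, 0, -0.048, 0, 0, 0, 0, 0, -0.048, 0, 0, 0, 0, 0]'

```text
time: 19.2
ee_pos: [0.5933, -0.102, 0.0448]
eef_rot: [-0.561, 0.43, -0.43, 0.561]
ft_force: [0.3, -0.5, 0.3]
width: 0.0007
```

```bash
cat > ends.py <<'E'
from pg import *
import sys
goal(S(.002,-.012,.045),pushR(-1))
p=r.camera('scene');save(p,sys.argv[1],(100,225,185,335),5);T=wfc(p)
E
python3 ends.py s19
```

```text
t 19.2 tcp [ 0.5933 -0.102   0.0448] j [-0.0025  0.4377  0.1199  1.7179 -0.0606  0.9894 -1.1694] F [ 0.2861 -0.4626  0.2747] w 0.0007
shift [-0.0005 -0.0002  0.0004] | 0.0006467220540322833 turn [-0.0074  0.0161  0.0064] 0.018867027228625093
```

View pics/s19.png

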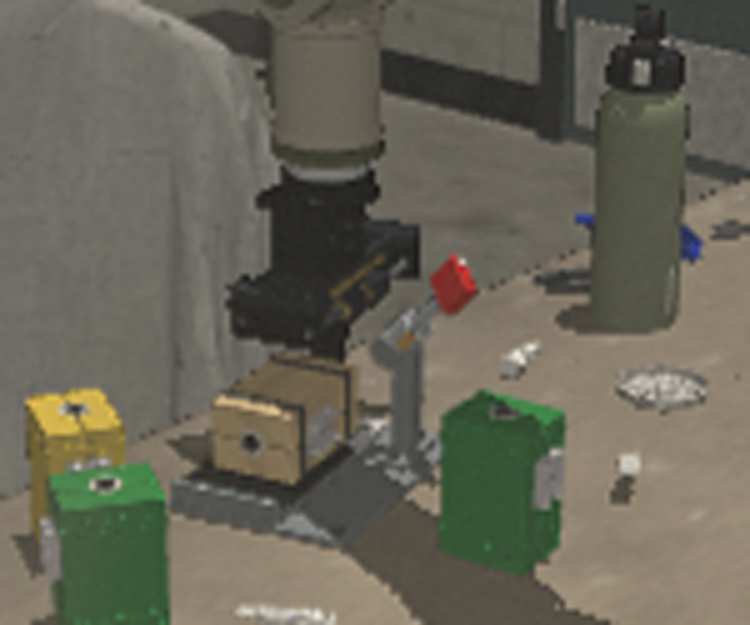

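Request:
arm_command --deltas '[-0.004, 0, 0, 0, 0, 0, -0.008, 0, 0, 0, 0, 0, -0.011, 0, 0, 0, 0, 0, -0.013, 0, 0, 0, 0, 0, -0.013, 0, 0, 0, 0, 0]'

```text
time: 19.88
ee_pos: [0.5899, -0.0896, 0.0448]
eef_rot: [-0.561, 0.43, -0.431, 0.561]
ft_force: [-0.8, -0.3, 0.3]
width: 0.0006
```

Request:
arm_command --deltas '[0.01, 0, 0, 0, 0, 0, 0.03, 0, 0, 0, 0, 0, 0.06, 0, 0, 0, 0, 0, 0.08, -0.04, 0, 0, 0, 0, 0.1, -0.09, 0, 0, 0, 0, 0.13, -0.14, 0, 0, 0, 0, 0.16, -0.19, 0, 0, 0, 0, 0.18, -0.22, 0, 0, 0, 0]'

```text
time: 20.88
ee_pos: [0.6365, -0.2677, 0.268]
eef_rot: [0.56, -0.43, 0.433, -0.56]
ft_force: [1.4, -0.6, -0.5]
width: 0.0004
```

Request:
arm_command --deltas '[0, 0, 0, 0, 0, 0, 0, 0, 0, 0, 0, 0, 0, 0, 0, 0, 0, 0]'

```text
time: 21.25
ee_pos: [0.636, -0.2632, 0.2634]
eef_rot: [0.561, -0.431, 0.43, -0.561]
ft_force: [-0.3, 0.7, 0.0]
width: 0.0005
```

```bash
python3 ends.py s20; python3 -c "
from h import *
p=r.camera('top');save(p,'t20',(120,220,220,340),6.5);save(p,'t20f',scale=1.5)"
```

```text
t 21.25 tcp [ 0.636  -0.2632  0.2634] j [ 0.1934  0.4632  0.1998  1.2107 -0.0892  1.478  -0.9277] F [-0.3046  0.6546  0.0412] w 0.0005
shift [-0.167   0.2186  0.0012] | 0.27506755836383956 turn [ 0.0875  0.0202 -0.0688] 0.11316572801341354
```

View pics/s20.png

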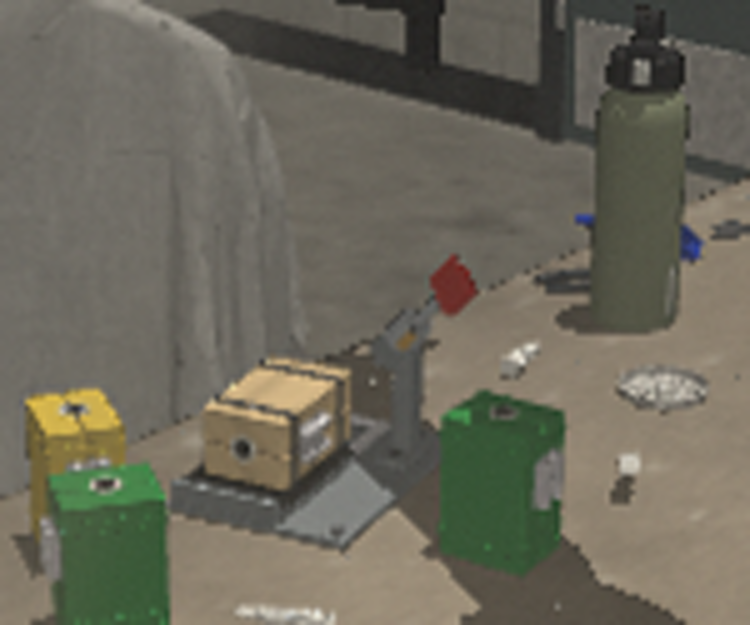

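View pics/t20.png

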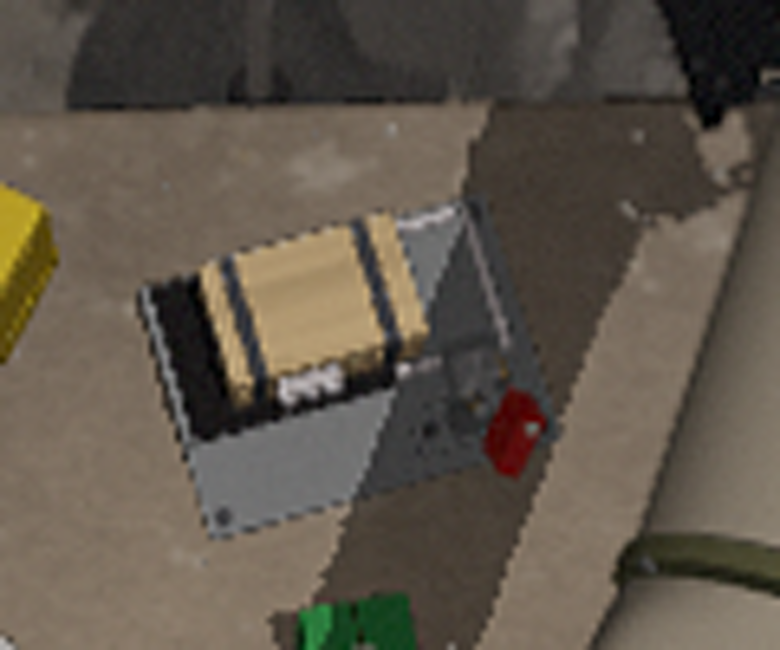

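View pics/t20f.png

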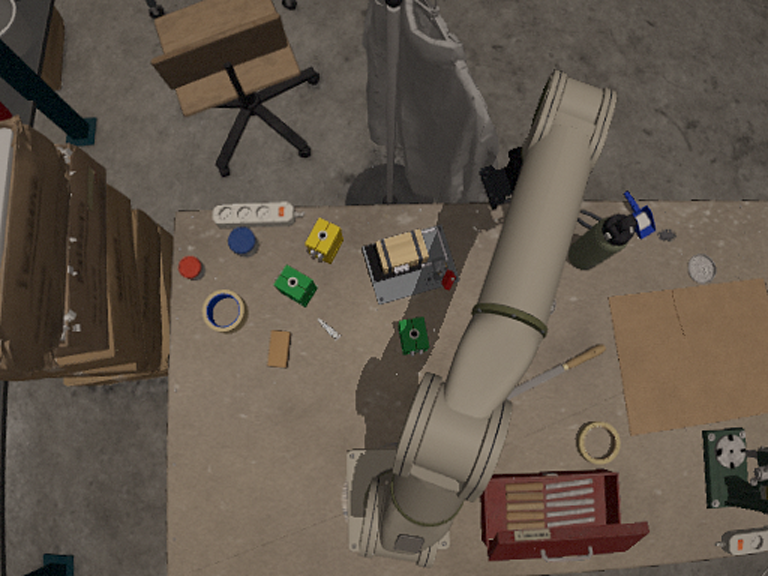

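```bash
python3 -c "
from bench import r
print(r.close_job())"
```

```text
the job is handed in; nothing more can be done
None
```

The job is done and handed in at about 21 s. The plunger is parked retracted, and the mould lies flat on its side on the rubber bed.

- **Plunger:** I gripped the red knob on its flats and pulled it about 22.5 mm along its axis, against a spring force of about 10.7 N. I then turned it 70° clockwise and let it down until the load came off the grip. After I let go it stayed out, with the bare stem showing in the last scene and top pictures.
- **Mould:** I pushed it high on its side with the shut fingers, and it tipped over the step onto the bed.
- **Extra nudge:** After tipping, the mould's centre measured only about y 48–52 mm, at the short end of the 50–80 mm range. I pushed its foot end about 14 mm further on. The final position is about y 65 mm, worked out from the shift in the top picture rather than measured from its corners again.
- **Other things on the table:** In the final pictures the bystanders and the green and yellow look-alikes looked unmoved, though the arm hid part of the right side from above. The arm was clear of everything, and the wrist force readings never went above about 11 N.

One check disagreed along the way: the white dot on the knob didn't fit as its centre. It turned out to be an off-centre mark, so I used the bar's outline instead.

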